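Load the spool stand and cap it

ROBOT

A 7-joint arm with a two-finger parallel gripper is mounted at the origin on the work surface. World frame = base frame: x ahead of the robot, y to its left, z up, the work surface at z = 0. Lengths are in m, angles in rad, forces in N, time in s.
With the tool pointing down it reaches from about 0.425 to 0.8 m from the base axis. Payload 8.3 kg.
Tool frame: the origin (TCP) lies on the centre line of the jaws, within the pads' length; the fingertips stand ctrl.finger_overhang ahead of it and the grasp point (between the pads) lies 11 mm behind it (ctrl.finger_overhang is the distance from the TCP to the fingertips, in m); x points along the fingers, y is the direction in which the jaws open and shut, and the axes are right-handed (so a half turn about x gives the same grasp; the last joint's range is limited). The gripper opens to 85 mm and grips with 20 to 120 N. Pads are 22 mm wide; open, the fingers measure 114 mm over their backs; the gripper's body (76 mm by 85 mm) begins 54 mm behind the grasp point. The pads swing forward as they close: fully open they stand 13 mm farther back than shut.
Start: joints at [-1.19, 0.383, 0.016, 1.37, -0.006, 1.388, -0.046], TCP at [0.268, 0.564, 0.239] pointing down, gripper open.
Joint ranges: [-2.95, 2.95], [-0.25, 2.06], [-1.52, 1.56], [0.18, 2.33], [-1.44, 4.58], [0.02, 2.06], [-3.01, 3.01]. Speed limits (rad/s): [2.39, 2.39, 3.01, 3.01, 3.14, 3.14, 3.14].

INTERFACE

Orientations are given as a unit quaternion [w, x, y, z].
In Python, from rig import ctrl gives the robot as it stands. The module is installed in compiled form; this text tells all that it offers.
- The arm moves only by the tool apply_moves, never from a script. Its argument "plan" is text: rows parted by semicolons, each of 7 numbers parted by spaces: the shift along the tool's x, y, z in m, then the turn, a rotation vector about the tool's x, y, z in degrees, then the opening, from 0 (shut) to 1 (fully open). In form: x y z wx wy wz gripper; .... A call has 1 to 20 rows; each row shifts and turns the pose as measured when the row begins, along the tool's axes as they then stand; what a row does not reach is not made up. A row lasts 1/8 s, in which the tool goes at most 62.5 mm and 10.7 degrees, less where a joint would pass 70% of its speed; a pose out of reach is approached as far as the arm can. A call is refused whole if a number of a shift passes 0.0625 or a number of a turn 10.7, either way. A call with a gripper value outside its range is refused whole. The fingers move at their own pace and stop on an object; "force" is the grip in N (left out, the last holds). Time passes only in rows, so rows that do not move let the fingers close. It gives the time, the measured TCP pose, the force and the opening at its end, in the units of the state.
- ctrl.state(): the state, without advancing time (a new reading comes with each control period).
- ctrl.read_camera(name): name is "side" or "top"; returns a dict with "img" (400x640x3 uint8, red, green, blue), "range_z" (400x640 float32, m along the optical axis (not along the pixel's ray), 0 where there is no reading), "fovy" (degrees; the focal length in pixels is half the picture's height over the tangent of half this angle, whatever the lens; pixels are square), "cx", "cy" (the principal point, pixels), "world_to_cam" (4x4, takes a point from world to camera coordinates). Camera axes: x right, y up, looking along -z (the intrinsics and any distortion apply to the point x, -y, -z); pixel columns grow to the right and rows downward; lengths in m; the calibration is good to about 2 mm. A picture is of the moment at which its call begins.
- ctrl.sign_off(): hands the job in, once; it reports no verdict.
The state is a dict: "time": time; "joint_pos": joint angles; "dq": joint speeds; "joint_efforts": joint torques, N m; "eef_pos": TCP position; "tcp_rot": TCP orientation; "ft_force": force on the tool from outside, world axes, zero at the start; "moment": the same for the moment, N m; "width": finger opening in m.
Only numpy, scipy, OpenCV 4.12 (cv2) and the standard library are available. Lean on these libraries where they do the work, as an engineer would, in place of code of your own. Each camera call takes 0.05 s, during which the arm holds its last target.

TASK

Load the empty wooden spools onto the stand's horizontal steel rod: the big spool first, then the small one, then push the end cap onto the rod, open end first. The cap grips the rod, so keep pushing it by feel until it presses the whole row firmly home against the sprung brass washer with no gaps left, and hold that press a moment; push gently enough not to strain the rod (a firm thumb's push, 10 to 20 N). Let go of everything and leave the glue, tape and scissors where they are.

Things in the scene. Friction and masses are not known exactly. Their poses are not given: they have to be found in the camera images.
- stand: Fixed wooden stand: board 150 x 100 x 14 mm, upright post 50 mm wide with its top 126 mm above the table, and a horizontal steel rod of 12 mm diameter standing out from the post. Origin on the table below the rod's root at the post's face; x is the way the rod points, z up. Rod axis 110 mm above the table. A push of over 35 N on stand, rod or washer strains it.
- rod_root (a point): Point on the rod's axis at the post's face. In front of it sit a brass set collar and, on a stiff spring (8 N per mm, 2.5 mm of travel, then solid), a 32 mm brass washer that the row of spools must bear against. The collar is clamped elsewhere each time: the washer's free face lies 30 to 44 mm from this point and is not measured.
- rod_tip (a point): Centre of the free end of the rod, 126 mm from the root, 110 mm above the table; axes as the stand's. The last 8 mm of the rod taper to a 5 mm tip.
- cradle: Fixed low cradle on the table: a base board 250 x 50 x 10 mm and two parallel steel rails, 6 mm in diameter, 20 mm apart, tops 33 mm above the table, along its x axis. Origin on the table under its middle. The two spools and the cap lie in one line on the rails, in any order, about 85 mm from centre to centre, their bores along the rails.
- spool_big: Big empty wooden spool with two round flanges 58 mm in diameter (5 mm thick, one at each end), 30 mm long, 16 mm bore right through, about 60 g. Origin at its centre, x axis along the bore; both ends alike. It may be gripped across the two rims.
- spool_small: Small empty wooden spool, flanges 44 mm in diameter (5 mm thick), 30 mm long, 16 mm bore right through, about 40 g. Origin at its centre, x axis along the bore; both ends alike. It may be gripped across the two rims.
- cap: Wooden end cap, a plain round knob 40 mm in diameter and 50 mm long, about 70 g, lying on the cradle with its open end towards the cradle's -x. Origin at its centre; x along its length, pointing to the closed, bevelled end. The 16 mm bore opens at the -x end and is 42 mm deep.
- cap_mouth (a point): Centre of the cap's open end. A sprung rubber strip in the bore, from 6 mm inside, presses on the rod with about 5 N: sliding takes 2 to 9 N, and the cap stays where left. Once it meets the row the push rises by up to 8 N per mm, and stays when the hand stops; 10 to 15 N more than before is a firm press (needed: 5 N between cap and small spool for 0.2 s).
- glue: Bystander: white glue bottle, 44 mm diameter, 110 mm tall, standing; origin under its base.
- tape: Bystander: cardboard tape roll lying flat, 68 mm diameter, 20 mm high; origin under its centre.
- scissors: Bystander: scissors lying flat, 170 mm long, 10 mm high; origin at the table near the pivot, blades along x.
Not all that is in view belongs to the job. Leave any blue look-alike of the spool_big alone.

How it is judged:
By the outcome, as a careful person would: the job done as asked, in the order asked, and still so for the second after the job is handed in, with the robot touching nothing.
It also fails if it takes over 67 s, if anything falls off the work surface, if the arm or the gripper's body presses on something with over 40 N, if the wrist force passes 120 N, or if a joint passes its speed limit or range.

## Working session

There is one attempt and no reset: what is moved stays moved. The work goes in short steps, Python scripts to look and compute and a tool call to move; the robot and the scene stay as the last step left them, time stands still between calls to the robot, and variables do not carry over. Pictures are saved under pics/ and viewed, and the job is handed in when it is done.

Besides the shell and the picture viewer there is one more tool, called after "Request:" by a JSON object that holds its "method" and its "body", one argument or row to a line. apply_moves: Moves the arm, as the interface text tells. Its arguments: {"type":"object","properties":{"plan":{"type":"string"},"force":{"type":"number"}},"required":["plan"]}

```bash
mkdir -p pics; ls
cat > h.py <<'E'
import numpy as np,cv2
from rig import ctrl
from scipy.spatial.transform import Rotation as R
def cam(n):
    d=ctrl.read_camera(n); return d
def save(d,name): cv2.imwrite('pics/'+name,d['img'][:,:,::-1])
def px2w(d,u,v,z=None):
    f=200/np.tan(np.radians(d['fovy'])/2)
    if z is None: z=d['range_z'][int(v),int(u)]
    p=np.array([(u-d['cx'])/f*z,-(v-d['cy'])/f*z,-z,1])
    return (np.linalg.inv(d['world_to_cam'])@p)[:3]
def cloud(d):
    f=200/np.tan(np.radians(d['fovy'])/2)
    v,u=np.mgrid[0:400,0:640]; z=d['range_z']
    p=np.stack([(u-d['cx'])/f*z,-(v-d['cy'])/f*z,-z,np.ones_like(z)],-1)
    return (p@np.linalg.inv(d['world_to_cam']).T)[...,:3]
def w2px(d,p):
    f=200/np.tan(np.radians(d['fovy'])/2)
    c=d['world_to_cam']@np.append(p,1); return d['cx']+f*c[0]/-c[2], d['cy']-f*c[1]/-c[2]
E
python3 - <<'E'
from h import *
print({k:(np.round(v,3).tolist() if not isinstance(v,float) else v) for k,v in ctrl.state().items()}, ctrl.finger_overhang)
for n in('side','top'):
    d=cam(n);save(d,n+'0.png');print(n,{k:v for k,v in d.items() if k not in('img','range_z')})
    np.savez('pics/'+n+'0.npz',**d)
E
```

```text
pics
{'time': 0.0, 'joint_pos': [-1.19, 0.384, 0.016, 1.371, -0.006, 1.388, -0.046], 'dq': [0.0, -0.001, -0.001, -0.0, -0.001, -0.0, 0.0], 'joint_efforts': [-0.0, -62.762, 0.844, -37.182, 0.017, 0.014, -0.0], 'eef_pos': [0.268, 0.564, 0.238], 'tcp_rot': [0.69, 0.155, 0.69, -0.156], 'ft_force': [-0.121, -0.593, 0.244], 'moment': [0.025, -0.03, 0.034], 'width': 0.08546832730190573} 0.008
side {'fovy': 56.7738653208978, 'cx': 325.8123882823951, 'cy': 200.18873153176656, 'world_to_cam': array([[ 0.91699119, -0.39862587,  0.01498612, -0.51450034],
       [ 0.2210637 ,  0.5390845 ,  0.81272304, -0.21269997],
       [-0.33205121, -0.74194698,  0.58245745, -0.61808671],
       [ 0.        ,  0.        ,  0.        ,  1.        ]])}
top {'fovy': 42.89347999407245, 'cx': 320.5337625930267, 'cy': 200.22052328850984, 'world_to_cam': array([[-0.01381045, -0.99989689, -0.00393425,  0.0719242 ],
       [ 0.99512744, -0.01412851,  0.09757956, -0.55674918],
       [-0.09762509, -0.00256746,  0.99521995, -1.17799326],
       [ 0.        ,  0.        ,  0.        ,  1.        ]])}
```

View pics/side0.png

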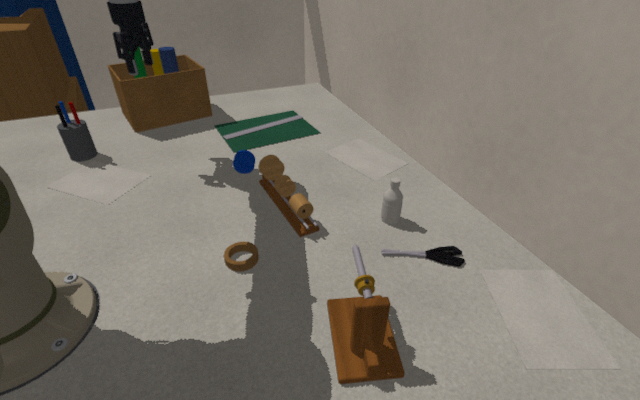

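View pics/top0.png

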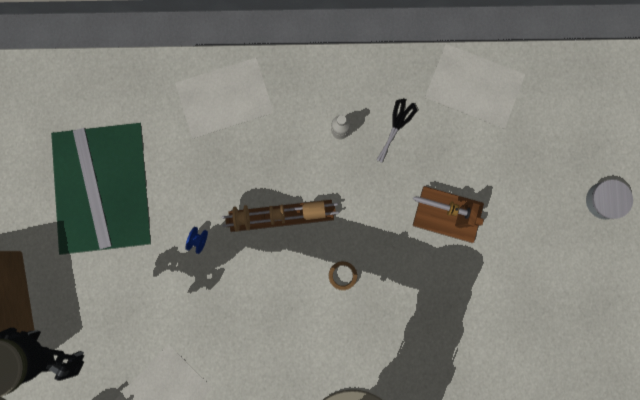

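Run:
```python
from h import *
d=dict(np.load('pics/top0.npz'))
im=d['img'][:,:,::-1]
a=cv2.resize(im[185:245,170:350],None,fx=4.4,fy=4.4,interpolation=cv2.INTER_CUBIC)
b=cv2.resize(im[175:250,400:500],None,fx=5,fy=5,interpolation=cv2.INTER_CUBIC)
b=cv2.convertScaleAbs(b,alpha=1.6); a=cv2.convertScaleAbs(a,alpha=1.6)
cv2.imwrite('pics/ca.png',a);cv2.imwrite('pics/cb.png',b)
P=cloud(d)
for u,v in [(240,217),(277,215),(314,210),(330,212),(197,240),(420,200),(440,205),(455,210),(475,213)]:
    print(u,v,P[v,u].round(4))
d=dict(np.load('pics/side0.npz'))
im=d['img'][:,:,::-1]
a=cv2.resize(im[140:260,220:380],None,fx=5,fy=5,interpolation=cv2.INTER_CUBIC)
cv2.imwrite('pics/cc.png',cv2.convertScaleAbs(a,alpha=1.4))
a=cv2.resize(im[235:385,310:430],None,fx=4,fy=4,interpolation=cv2.INTER_CUBIC)
cv2.imwrite('pics/cd.png',cv2.convertScaleAbs(a,alpha=1.4))
```

```text
240 217 [0.5172 0.2467 0.0777]
277 215 [0.5216 0.1643 0.0628]
314 210 [0.5313 0.0792 0.0703]
330 212 [0.529  0.0422 0.0327]
197 240 [0.4674 0.3512 0.0464]
420 200 [ 0.5464 -0.1541  0.1158]
440 205 [ 0.5346 -0.1969  0.1181]
455 210 [ 0.5228 -0.2278  0.1233]
475 213 [ 0.5153 -0.2692  0.1291]
```

View pics/ca.png

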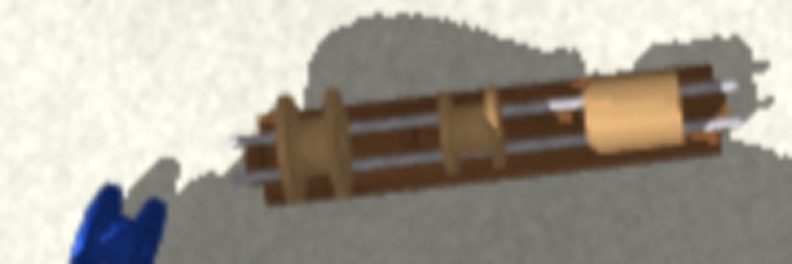

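View pics/cb.png

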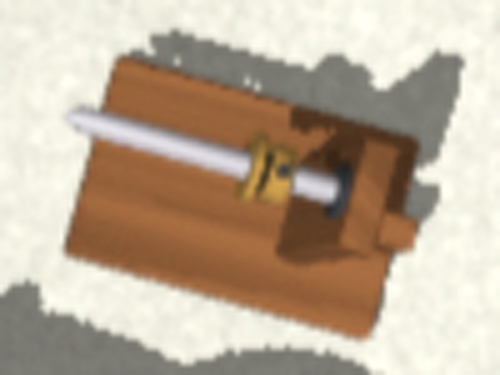

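View pics/cc.png

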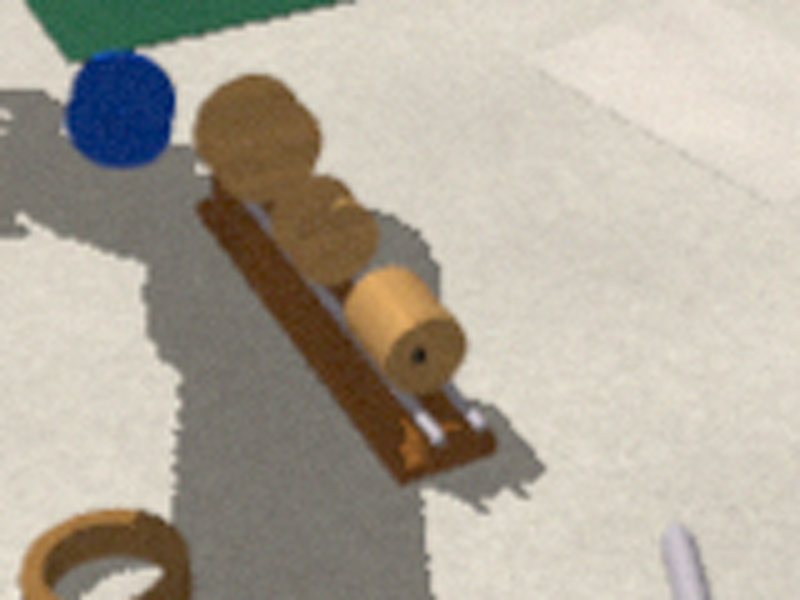

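View pics/cd.png

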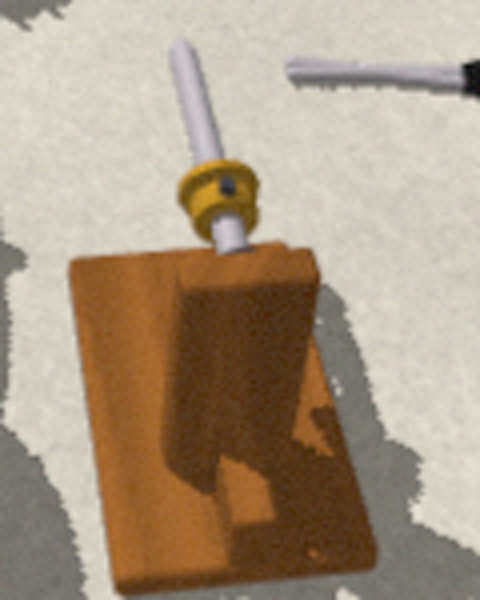

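Run:
```python
from h import *
d=dict(np.load('pics/side0.npz'))
im=d['img'][:,:,::-1]
a=im[148:225,230:320]
a=cv2.convertScaleAbs(a,alpha=2.2,beta=-60)
cv2.imwrite('pics/ce.png',cv2.resize(a,None,fx=7.7,fy=7.7,interpolation=cv2.INTER_NEAREST))
np.set_printoptions(linewidth=250)
P=cloud(d)
print((d['range_z'][196:222,288:316]*1000).astype(int))
print((d['range_z'][152:182,256:288]*1000).astype(int))
```

```text
[[889 926 887 888 824 823 819 821 820 820 818 819 821 825 825 827 942 943 941 941 940 940 944 941 947 943 946 944]
 [918 923 919 823 823 821 819 818 816 817 817 814 817 817 819 821 826 937 941 938 940 942 938 941 941 938 942 940]
 [919 917 824 822 820 820 818 817 815 814 814 814 815 814 814 817 819 823 936 936 937 935 933 938 938 937 936 939]
 [915 828 824 820 820 816 814 815 812 814 809 813 811 810 811 811 812 818 820 932 932 932 934 934 936 931 935 936]
 [912 827 824 819 816 816 814 810 808 809 808 807 809 807 811 808 811 812 814 819 932 930 927 934 930 930 931 928]
 [907 826 821 820 815 815 812 809 808 809 806 804 807 804 803 805 805 805 807 813 817 928 927 928 925 926 926 924]
 [867 825 820 817 816 812 812 809 807 805 804 804 804 804 803 800 798 801 803 804 807 924 923 923 924 922 922 923]
 [832 827 822 821 814 813 811 807 806 803 803 800 801 799 797 800 800 797 798 801 802 805 916 921 921 921 917 920]
 [858 825 822 817 813 812 810 805 804 800 804 798 799 798 795 796 794 799 799 800 804 804 804 915 916 917 918 918]
 [857 829 822 819 815 811 808 805 805 802 801 798 798 796 797 796
[... 6081 characters left out ...]
5  877  880  880  880  883  883  886  885  888]
 [1010 1007 1008 1009 1007 1009  989  984  988  927  931  929  934  933  932  938  937  940  940  945  878  880  874  875  878  883  880  884  886  887  889  887]
 [1006 1005 1003 1003 1004 1004 1008  988  984  985  930  928  935  933  938  940  940  945  945  944  877  876  877    0  879  880  883  885  885  889  888  892]
 [ 999 1000  999  983  985  981  985  983  983  983  978  984  944  935  939  939  942  940  984  880  876  877  879  881  882  882  882  881  882  881  866  863]
 [ 999  995  998  981  979  976  980  976  977  980  980  981  979  942  937  937  983  981  881  876  882  881  880  883  880  879  879  861  863  861  862  862]]
```

View pics/ce.png

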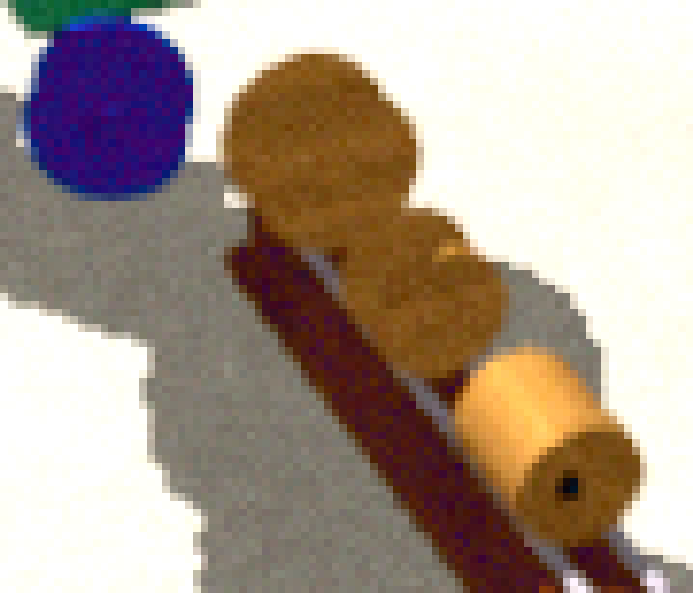

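Run:
```python
from h import *
def fit(P):
    c=P.mean(0);u,s,v=np.linalg.svd(P-c);a=v[0];a=a*np.sign(a[1]);return c,a
for n in('top','side'):
    d=dict(np.load(f'pics/{n}0.npz'));P=cloud(d).reshape(-1,3);P=P[d['range_z'].ravel()>0]
    # rod
    t0=np.array([.5464,-.1541]);dr=np.array([.266,.964]);nr=np.array([dr[1],-dr[0]])
    s=(P[:,:2]-t0)@dr;l=(P[:,:2]-t0)@nr
    m=(s<.01)&(s>-.065)&(abs(l)<.015)&(P[:,2]>.09)&(P[:,2]<.13)
    c,a=fit(P[m]);print(n,'rod',m.sum(),c.round(4),a.round(4),'yaw',np.degrees(np.arctan2(a[1],a[0])))
    q=P[(abs(l)<.012)&(P[:,2]>.09)&(P[:,2]<.2)&(s>-.16)&(s<.03)];sq=(q[:,:2]-t0)@dr
    print(' tip s',np.sort(sq)[-6:].round(4))
    h=[(round(x,3),round(q[(sq>=x)&(sq<x+.004),2].max(),4)) for x in np.arange(-.15,.012,.004) if ((sq>=x)&(sq<x+.004)).any()]
    print(h)
    # cradle objects
    m=(P[:,0]>.46)&(P[:,0]<.60)&(P[:,1]>.0)&(P[:,1]<.30)&(P[:,2]>.02)
    Q=P[m]
    c0=np.array([.5245,.163]);ac=np.array([-.0839,.9965]);nc=np.array([ac[1],-ac[0]])
    k=Q[(Q[:,2]>.027)&(Q[:,2]<.036)]
    c,a=fit(k);print(' rails',len(k),c.round(4),a.round(4),np.degrees(np.arctan2(a[1],a[0])))
    s=(Q[:,:2]-c0)@ac;l=(Q[:,:2]-c0)@nc
    for x in np.arange(-.14,.14,.004):
        mm=(s>=x)&(s<x+.004)
        if mm.sum()>2: print('  ',round(x,3),mm.sum(),Q[mm,2].max().round(4),l[mm&(Q[:,2]>.04)].round(3).min() if (mm&(Q[:,2]>.04)).any() else '',l[mm&(Q[:,2]>.04)].round(3).max() if (mm&(Q[:,2]>.04)).any() else '')
    R0=R.from_quat(ctrl.state()['tcp_rot'],scalar_first=True).as_matrix()
print(R0.round(3))
```

```text
top rod 183 [ 0.5392 -0.1803  0.1151] [ 0.2899  0.957  -0.0117] yaw 73.1483867150661
 tip s [0.0132 0.0138 0.0139 0.0149 0.0153 0.0158]
[(np.float64(-0.126), np.float64(0.1291)), (np.float64(-0.122), np.float64(0.13)), (np.float64(-0.118), np.float64(0.1308)), (np.float64(-0.114), np.float64(0.1318)), (np.float64(-0.11), np.float64(0.1298)), (np.float64(-0.106), np.float64(0.1218)), (np.float64(-0.102), np.float64(0.1188)), (np.float64(-0.098), np.float64(0.1175)), (np.float64(-0.094), np.float64(0.1184)), (np.float64(-0.09), np.float64(0.1199)), (np.float64(-0.086), np.float64(0.1303)), (np.float64(-0.082), np.float64(0.1291)), (np.float64(-0.078), np.float64(0.1255)), (np.float64(-0.074), np.float64(0.1245)), (np.float64(-0.07), np.float64(0.1303)), (np.float64(-0.066), np.float64(0.1267)), (np.float64(-0.062), np.float64(0.1179)), (np.float64(-0.058), np.float64(0.1173)), (np.float64(-0.054), np.float64(0.1221)), (np.float64(-0.05), np.float64(0.1209)), (np.float64(-0.046), np.float64(0.1181)), (np.float64(-0.042), np.float64(0.1208)), (np.float64(-0.038), np.float64(0.1185)), (np
[... 4646 characters left out ...]
021 0.018
   -0.012 121 0.0745 -0.022 0.022
   -0.008 13 0.0727 -0.02 0.011
   -0.004 5 0.0489 -0.003 0.007
   0.0 5 0.0624 -0.01 0.008
   0.004 8 0.0649 -0.012 0.005
   0.008 31 0.0751 -0.02 0.011
   0.012 71 0.0733 -0.023 0.02
   0.016 10 0.0734 -0.02 0.009
   0.036 3 0.0247  
   0.056 4 0.0316  
   0.06 3 0.032  
   0.064 29 0.0885 -0.026 0.025
   0.068 274 0.0893 -0.031 0.026
   0.072 40 0.0884 -0.029 0.026
   0.076 9 0.0587 -0.029 0.007
   0.08 4 0.0566 -0.003 0.006
   0.084 5 0.056 -0.002 0.004
   0.088 3 0.0866 -0.026 -0.0
   0.092 86 0.0898 -0.031 0.02
   0.096 39 0.0884 -0.031 0.026
   0.1 3 0.0868 -0.017 0.012
[[-0.001  0.429  0.903]
 [-0.002  0.903 -0.429]
 [-1.    -0.002  0.   ]]
```

Run:
```python
from h import *
y=np.radians(95.7);ac=np.array([np.cos(y),np.sin(y)]);nc=np.array([ac[1],-ac[0]]);c0=np.array([.5245,.163])
for n in('top','side'):
    d=dict(np.load(f'pics/{n}0.npz'));P=cloud(d).reshape(-1,3);P=P[d['range_z'].ravel()>0]
    s=(P[:,:2]-c0)@ac;l=(P[:,:2]-c0)@nc
    for nm,lo,hi,z in(('big',.055,.11,.075),('small',-.025,.03,.062),('cap',-.125,-.045,.052)):
        m=(s>lo)&(s<hi)&(abs(l)<.035)&(P[:,2]>z)
        q=np.sort(s[m]);ll=np.sort(l[m]); k=len(q)
        print(n,nm,k,q[:4].round(4),q[-4:].round(4),'mid',((q[2]+q[-3])/2).round(4),'len',(q[-3]-q[2]).round(4),'l',((ll[2]+ll[-3])/2).round(4),(ll[-3]-ll[2]).round(4))
```

```text
top big 158 [0.069  0.0694 0.0694 0.0694] [0.0995 0.0996 0.0997 0.0999] mid 0.0845 len 0.0302 l -0.0011 0.0474
top small 153 [-0.0126 -0.0124 -0.0123 -0.0123] [0.0175 0.0176 0.0177 0.0179] mid 0.0027 len 0.0299 l -0.0004 0.0388
top cap 363 [-0.1072 -0.1069 -0.1069 -0.1067] [-0.0577 -0.0576 -0.0574 -0.0574] mid -0.0822 len 0.0493 l -0.0005 0.0387
side big 155 [0.067  0.0672 0.0675 0.0676] [0.1    0.1002 0.1004 0.1008] mid 0.0838 len 0.0327 l -0.002 0.0436
side small 137 [-0.0145 -0.0139 -0.0134 -0.0133] [0.0176 0.0181 0.0183 0.0199] mid 0.0024 len 0.0315 l -0.0013 0.0359
side cap 284 [-0.1087 -0.1085 -0.1085 -0.1084] [-0.0645 -0.0635 -0.0623 -0.0613] mid -0.086 len 0.045 l -0.0023 0.0362
```

```bash
cat >> h.py <<'E'
OBJ=dict(big=(.5146,.2467,.0604),small=(.5233,.1653,.0529),cap=(.5317,.0803,.0507))
ROD=np.radians(73.14);TIP=np.array([.5501,-.1422,.110]);RD=np.array([np.cos(ROD),np.sin(ROD),0])
TH_C=5.7;TH_R=73.14-90
def pose(th):
    t=np.radians(th);y=np.array([np.cos(t),np.sin(t),0]);x=np.array([0,0,-1.]);return np.stack([x,y,np.cross(x,y)],1)
def rows(tgt,th,n,g):
    """tgt = TCP target"""
    st=ctrl.state();p=np.array(st['eef_pos']);M=R.from_quat(st['tcp_rot'],scalar_first=True)
    E=R.from_matrix(pose(th));rv=(M.inv()*E).as_rotvec()/n
    dp=(np.array(tgt)-p)/n;out=[]
    for i in range(n):
        out.append(' '.join('%.4f'%v for v in M.inv().apply(dp))+' '+' '.join('%.2f'%v for v in np.degrees(rv))+' %g'%g)
        M=M*R.from_rotvec(rv)
    print('; '.join(out))
def st():
    s=ctrl.state();M=R.from_quat(s['tcp_rot'],scalar_first=True).as_matrix()
    print('t',round(s['time'],2),'p',np.round(s['eef_pos'],4),'th',np.degrees(np.arctan2(M[1,1],M[0,1])).round(2),'tilt',M[2].round(4),'F',np.round(s['ft_force'],2),'w',round(s['width'],4),'j',np.round(s['joint_pos'],2))
E
python3 - <<'E'
from h import *
rows((.5146,.2467,.16),TH_C,10,1)
E
```

```text
0.0079 -0.0181 0.0359 5.89 0.01 0.01 1; 0.0079 -0.0143 0.0375 5.89 0.01 0.01 1; 0.0079 -0.0104 0.0388 5.89 0.01 0.01 1; 0.0079 -0.0063 0.0397 5.89 0.01 0.01 1; 0.0079 -0.0022 0.0401 5.89 0.01 0.01 1; 0.0078 0.0019 0.0401 5.89 0.01 0.01 1; 0.0078 0.0060 0.0397 5.89 0.01 0.01 1; 0.0078 0.0100 0.0389 5.89 0.01 0.01 1; 0.0078 0.0140 0.0377 5.89 0.01 0.01 1; 0.0078 0.0178 0.0360 5.89 0.01 0.01 1
```

Candidates in the top view: a brown flanged spool of about 58 mm at (240,217), which is spool_big; a brown one of about 44 mm at (277,215), which is spool_small; a plain cylinder at (314,210), which is the cap; a blue look-alike at (197,240), to be left alone; and the tape ring at (343,275). The crop confirms the brown (240,217) spool. Side-view depth shows the cap's bore opening towards −y, i.e. facing the post.

Request:
{"method": "apply_moves", "body": {
  "plan": "0.0079 -0.0181 0.0359 5.89 0 0 1; 0.0079 -0.0143 0.0375 5.89 0 0 1; 0.0079 -0.0104 0.0388 5.89 0 0 1; 0.0079 -0.0063 0.0397 5.89 0 0 1; 0.0079 -0.0022 0.0401 5.89 0 0 1; 0.0078 0.0019 0.0401 5.89 0 0 1; 0.0078 0.006 0.0397 5.89 0 0 1; 0.0078 0.01 0.0389 5.89 0 0 1; 0.0078 0.014 0.0377 5.89 0 0 1; 0.0078 0.0178 0.036 5.89 0 0 1; 0 0 0 0 0 0 1",
  "force": 50
}}

```text
time: 1.48
eef_pos: [0.5141, 0.2314, 0.1523]
tcp_rot: [0.516, 0.479, 0.516, -0.487]
ft_force: [-0.7, 0.4, 0.2]
width: 0.0852
```

Run:
```python
from h import *
st(); rows((.5146,.2467,.12),TH_C,2,1)
for n in('side','top'):
    d=cam(n);save(d,n+'1.png')
```

```text
t 1.48 p [0.5141 0.2314 0.1523] th 3.82 tilt [-0.9999 -0.0083  0.0075] F [-0.67  0.4   0.23] w 0.0852 j [-0.77  0.33  0.36  1.67 -0.12  1.18 -0.31]
0.0161 0.0009 -0.0077 -0.94 0.21 0.24 1; 0.0161 0.0009 -0.0077 -0.94 0.21 0.24 1
```

View pics/side1.png

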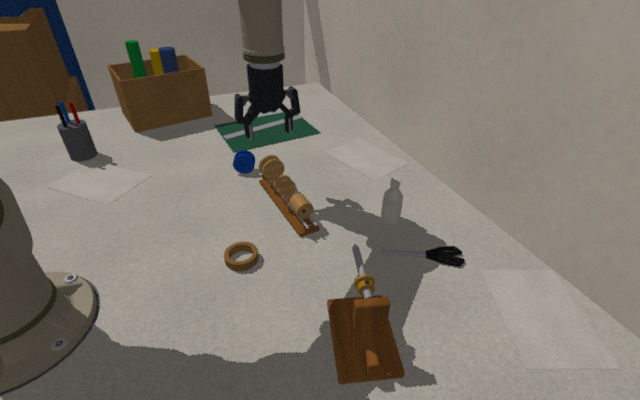

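View pics/top1.png

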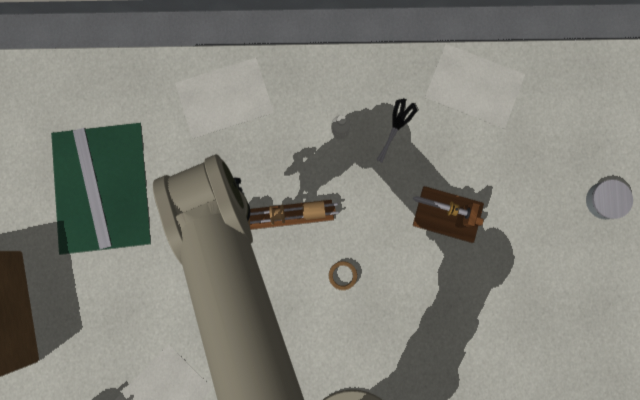

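Request:
{"method": "apply_moves", "body": {
  "plan": "0.016 0.001 -0.0077 -0.94 0.21 0.24 1; 0.016 0.001 -0.0077 -0.94 0.21 0.24 1; 0 0 0 0 0 0 1"
}}

```text
time: 1.95
eef_pos: [0.5101, 0.2565, 0.118]
tcp_rot: [0.527, 0.47, 0.53, -0.469]
ft_force: [-0.8, -0.6, -0.6]
width: 0.0855
```

Run:
```python
from h import *
st(); rows((.5146,.2467,.12),TH_C,1,1)
```

```text
t 1.95 p [0.5101 0.2565 0.118 ] th 6.76 tilt [-1.     -0.0013 -0.0047] F [-0.82 -0.6  -0.59] w 0.0855 j [-0.79  0.37  0.34  1.7  -0.14  1.1  -0.29]
-0.0020 0.0033 0.0103 1.06 -0.27 0.07 1
```

Request:
{"method": "apply_moves", "body": {
  "plan": "0 0.0033 0.0103 1.06 -0.27 0.07 1; 0 0 0 0 0 0 1; 0 0 0 0 0 0 1"
}}

```text
time: 2.33
eef_pos: [0.5148, 0.2467, 0.1186]
tcp_rot: [0.524, 0.475, 0.524, -0.474]
ft_force: [-0.6, 0.5, 0.2]
width: 0.0853
```

Run:
```python
from h import *
st(); rows((.5146,.2467,.049),TH_C,3,1)
```

```text
t 2.33 p [0.5148 0.2467 0.1186] th 5.7 tilt [-1.e+00  8.e-04 -0.e+00] F [-0.57  0.5   0.25] w 0.0853 j [-0.78  0.37  0.34  1.7  -0.14  1.1  -0.29]
0.0232 -0.0001 0.0000 0.00 -0.00 -0.01 1; 0.0232 -0.0001 0.0000 0.00 -0.00 -0.01 1; 0.0232 -0.0001 0.0000 0.00 -0.00 -0.01 1
```

Accurate after settling. Descend.

Request:
{"method": "apply_moves", "body": {
  "plan": "0.022 0 0 0 0 0 1; 0.022 0 0 0 0 0 1; 0.018 0 0 0 0 0 1; 0 0 0 0 0 0 1; 0 0 0 0 0 0 1"
}}

```text
time: 2.95
eef_pos: [0.5169, 0.2472, 0.0575]
tcp_rot: [0.525, 0.477, 0.523, -0.473]
ft_force: [0.0, 0.2, 0.0]
width: 0.0856
```

Run:
```python
from h import *
st(); rows((.5146,.2467,.049),TH_C,1,1)
d=cam('side');im=d['img'][100:240,200:360,::-1];cv2.imwrite('pics/s2.png',cv2.resize(im,None,fx=4,fy=4,interpolation=2))
```

```text
t 2.95 p [0.5169 0.2472 0.0575] th 5.65 tilt [-1.      0.0051 -0.0022] F [0.05 0.15 0.03] w 0.0856 j [-0.76  0.44  0.33  1.75 -0.17  0.97 -0.27]
0.0085 -0.0023 0.0003 -0.05 -0.13 -0.29 1
```

View pics/s2.png

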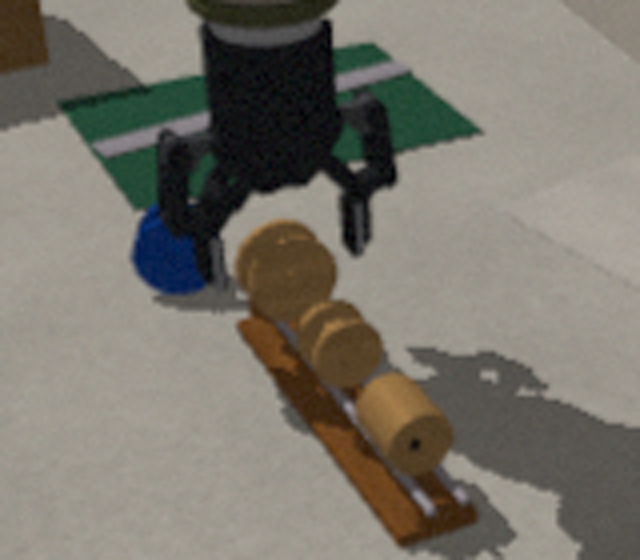

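Request:
{"method": "apply_moves", "body": {
  "plan": "0.0085 -0.0023 0.0003 0 -0.13 -0.29 1; 0 0 0 0 0 0 1; 0 0 0 0 0 0 1"
}}

```text
time: 3.38
eef_pos: [0.5151, 0.2471, 0.0497]
tcp_rot: [0.524, 0.475, 0.524, -0.474]
ft_force: [0.5, -0.1, -1.0]
width: 0.0853
```

Run:
```python
from h import *
st(); rows((.5146,.2467,.049),TH_C,1,1)
```

```text
t 3.38 p [0.5151 0.2471 0.0497] th 5.65 tilt [-1.0e+00  1.5e-03 -9.0e-04] F [ 0.48 -0.05 -0.95] w 0.0853 j [-0.76  0.45  0.33  1.76 -0.17  0.96 -0.27]
0.0007 -0.0006 0.0004 -0.05 -0.05 -0.09 1
```

Request:
{"method": "apply_moves", "body": {
  "plan": "0 0 0 0 0 0 0; 0 0 0 0 0 0 0; 0 0 0 0 0 0 0; 0 0 0 0 0 0 0; 0 0 0 0 0 0 0",
  "force": 50
}}

```text
time: 4.0
eef_pos: [0.5162, 0.2474, 0.0506]
tcp_rot: [0.525, 0.476, 0.524, -0.473]
ft_force: [1.2, 0.3, 0.4]
width: 0.0567
```

Run:
```python
from h import *
st(); d=cam('side');im=d['img'][100:240,200:360,::-1];cv2.imwrite('pics/s3.png',cv2.resize(im,None,fx=4,fy=4,interpolation=2))
```

```text
t 4.0 p [0.5162 0.2474 0.0506] th 5.65 tilt [-1.      0.0039 -0.0016] F [1.17 0.3  0.37] w 0.0567 j [-0.76  0.45  0.33  1.76 -0.17  0.96 -0.27]
```

View pics/s3.png

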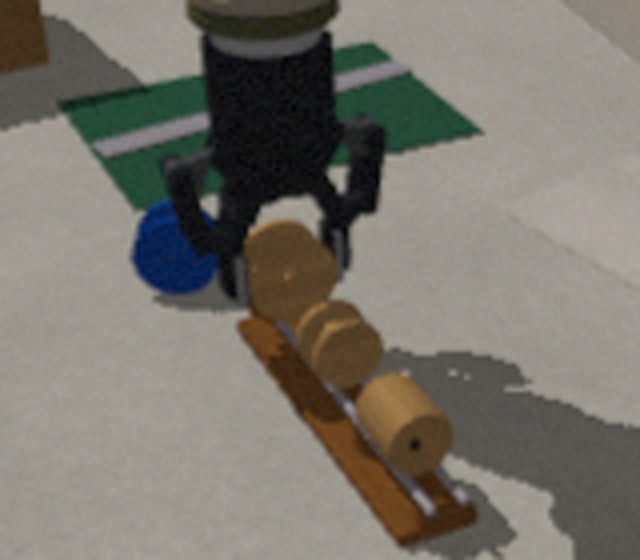

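Request:
{"method": "apply_moves", "body": {
  "plan": "-0.03 0 0 0 0 0 0; -0.04 0 0 0 0 0 0; -0.03 0 0 0 0 0 0; 0 0 0 0 0 0 0"
}}

```text
time: 4.55
eef_pos: [0.5144, 0.2467, 0.152]
tcp_rot: [0.524, 0.475, 0.524, -0.475]
ft_force: [0.4, -0.6, -0.9]
width: 0.057
```

Run:
```python
from h import *
st(); p=TIP+.055*RD; rows((p[0],p[1],.150),TH_R,9,0)
```

```text
t 4.55 p [0.5144 0.2467 0.152 ] th 5.65 tilt [-1.e+00  0.e+00  1.e-04] F [ 0.4  -0.62 -0.85] w 0.057 j [-0.79  0.33  0.35  1.66 -0.12  1.17 -0.3 ]
0.0002 0.0020 0.0377 2.50 0.00 -0.00 0; 0.0002 0.0037 0.0376 2.50 0.00 -0.00 0; 0.0002 0.0053 0.0374 2.50 0.00 -0.00 0; 0.0002 0.0069 0.0372 2.50 0.00 -0.00 0; 0.0002 0.0086 0.0368 2.50 0.00 -0.00 0; 0.0002 0.0102 0.0364 2.50 0.00 -0.00 0; 0.0002 0.0117 0.0359 2.50 0.00 -0.00 0; 0.0002 0.0133 0.0354 2.50 0.00 -0.00 0; 0.0002 0.0148 0.0348 2.50 0.00 -0.00 0
```

Request:
{"method": "apply_moves", "body": {
  "plan": "0 0.002 0.0377 2.5 0 0 0; 0 0.0037 0.0376 2.5 0 0 0; 0 0.0053 0.0374 2.5 0 0 0; 0 0.0069 0.0372 2.5 0 0 0; 0 0.0086 0.0368 2.5 0 0 0; 0 0.0102 0.0364 2.5 0 0 0; 0 0.0117 0.0359 2.5 0 0 0; 0 0.01 0.02 2.5 0 0 0; 0 0 0 0 0 0 0; 0 0 0 0 0 0 0"
}}

```text
time: 5.8
eef_pos: [0.5546, -0.0419, 0.1412]
tcp_rot: [-0.429, -0.555, -0.435, 0.565]
ft_force: [0.0, 0.6, -0.3]
width: 0.0572
```

Run:
```python
from h import *
st(); p=TIP+.055*RD; rows((p[0],p[1],.1002),TH_R,2,0)
for n in('side','top'):
    d=cam(n);save(d,n+'4.png');np.savez('pics/'+n+'4.npz',**d)
```

```text
t 5.8 p [ 0.5546 -0.0419  0.1412] th -14.71 tilt [-0.9999 -0.0145  0.0059] F [ 0.02  0.61 -0.32] w 0.0572 j [-0.42  0.35  0.55  1.71 -0.19  1.16 -0.08]
0.0205 0.0119 0.0215 1.08 0.18 0.41 0; 0.0205 0.0121 0.0213 1.08 0.18 0.41 0
```

View pics/side4.png

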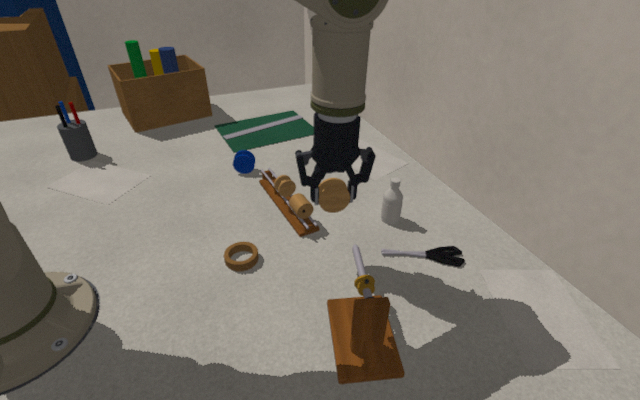

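View pics/top4.png

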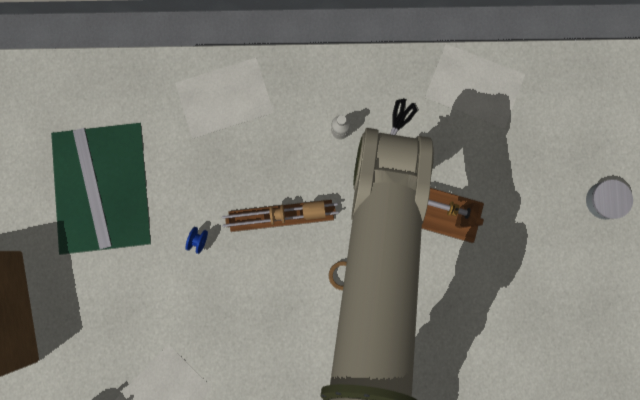

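Request:
{"method": "apply_moves", "body": {
  "plan": "0.02 0.0119 0.0215 1.08 0.18 0.41 0; 0.02 0.012 0.01 1.08 0.18 0.41 0; 0 0 0 0 0 0 0; 0 0 0 0 0 0 0"
}}

```text
time: 6.4
eef_pos: [0.5706, -0.0727, 0.1013]
tcp_rot: [0.424, 0.567, 0.424, -0.565]
ft_force: [-0.2, -0.1, 0.3]
width: 0.0569
```

Run:
```python
from h import *
st(); p=TIP+.04*RD; rows((p[0],p[1],.1002),TH_R,1,0)
```

```text
t 6.4 p [ 0.5706 -0.0727  0.1013] th -16.3 tilt [-1.      0.0011 -0.0033] F [-0.22 -0.05  0.3 ] w 0.0569 j [-0.36  0.42  0.55  1.71 -0.25  1.08 -0.01]
0.0010 0.0002 0.0325 0.56 -0.19 -0.06 0
```

```bash
cat >> h.py <<'E'
def face(r,smin,smax,name=None,rr=0.05):
    """front-face circle of held round thing, in rod frame: s from tip along RD, lateral l (tool y), z"""
    d=cam('side')
    if name: 
        im=d['img'][150:330,280:460,::-1];cv2.imwrite('pics/'+name,cv2.resize(im,None,fx=3.3,fy=3.3,interpolation=2))
    P=cloud(d)[d['range_z']>0]; Y=np.array([RD[1],-RD[0],0])
    q=np.stack([(P-TIP)@RD,(P-TIP)@Y,P[:,2]],1)
    rod=q[(q[:,0]<-.005)&(q[:,0]>-.05)&(abs(q[:,1])<.012)&(abs(q[:,2]-.11)<.015)]
    if len(rod)>20: print('rod l range',np.percentile(rod[:,1],[2,98]).round(4),'z top',np.percentile(rod[:,2],97).round(4))
    m=(q[:,0]>smin)&(q[:,0]<smax)&(abs(q[:,1])<rr)&(q[:,2]>.06)&(q[:,2]<.16)
    q=q[m]; s=np.percentile(q[:,0],5); f=q[abs(q[:,0]-s)<.006]
    hull=cv2.convexHull((f[:,1:]*1e4).astype(np.float32));(c,rad)=cv2.minEnclosingCircle(hull)
    h=hull[:,0]/1e4;A=np.c_[2*h,np.ones(len(h))];x=np.linalg.lstsq(A,(h**2).sum(1),rcond=None)[0]
    print('face s',np.median(f[:,0]).round(4),'n',len(f),'MEC l,z',np.round(np.array(c)/1e4,4),round(rad/1e4,4),'LSQ',x[:2].round(4),'ext l',f[:,1].min().round(4),f[:,1].max().round(4),'z',f[:,2].min().round(4),f[:,2].max().round(4))
E
python3 - <<'E'
from h import *
st(); face(.029,.03,.12,'f1.png')
E
```

```text
t 6.4 p [ 0.5706 -0.0727  0.1013] th -16.3 tilt [-1.      0.0011 -0.0033] F [-0.22 -0.05  0.3 ] w 0.0569 j [-0.36  0.42  0.55  1.71 -0.25  1.08 -0.01]
rod l range [-0.0053  0.006 ] z top 0.116
face s 0.058 n 873 MEC l,z [0.0028 0.1338] 0.0525 LSQ [0.0011 0.1322] ext l -0.047 0.05 z 0.0815 0.1593
```

View pics/f1.png

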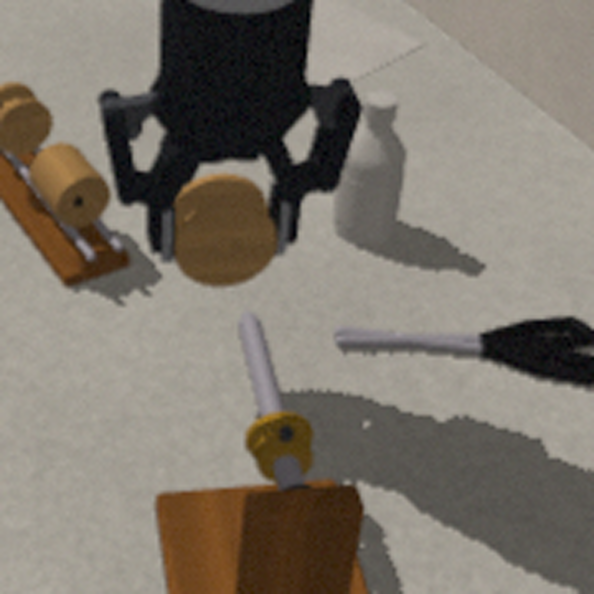

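```bash
python3 - <<'E'
s=open('h.py').read()
s=s.replace("    P=cloud(d)[d['range_z']>0]; Y","    ok=d['range_z']>0;C=d['img'][ok].astype(int);P=cloud(d)[ok];br=(C[:,0]-C[:,2]>25); Y").replace("m=(q[:,0]>smin)","m=br&(q[:,0]>smin)")
open('h.py','w').write(s)
E
python3 - <<'E'
from h import *
face(.029,.03,.12)
E
```

```text
rod l range [-0.0053  0.0057] z top 0.1158
face s 0.0576 n 607 MEC l,z [-0.0053  0.1199] 0.0393 LSQ [-0.0035  0.1142] ext l -0.0292 0.0274 z 0.0816 0.152
```

Request:
{"method": "apply_moves", "body": {
  "plan": "0.001 0.001 0.02 0.56 -0.19 -0.06 0; 0 0 0.02 0 0 0 0; 0 0 0 0 0 0 0; 0 0 0 0 0 0 0"
}}

```text
time: 7.0
eef_pos: [0.5596, -0.1146, 0.1018]
tcp_rot: [0.421, 0.569, 0.42, -0.567]
ft_force: [0.0, 0.7, -0.0]
width: 0.0569
```

Run:
```python
from h import *
st(); face(.029,-.01,.12,'f2.png'); p=TIP+.00*RD; rows((p[0],p[1],.1002),TH_R,1,0)
```

```text
t 7.0 p [ 0.5596 -0.1146  0.1018] th -16.93 tilt [-1.0e+00  2.3e-03 -6.0e-04] F [ 0.02  0.71 -0.04] w 0.0569 j [-0.3   0.41  0.56  1.72 -0.25  1.07  0.05]
rod l range [-0.0053  0.0058] z top 0.1159
face s 0.0143 n 611 MEC l,z [-0.0025  0.1238] 0.0414 LSQ [-0.0044  0.122 ] ext l -0.0277 0.0293 z 0.0832 0.1598
0.0016 -0.0010 0.0289 -0.08 -0.01 -0.14 0
```

View pics/f2.png

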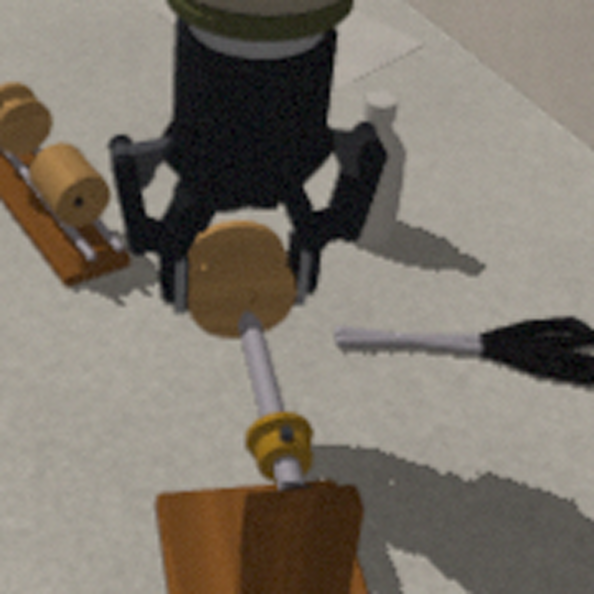

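Request:
{"method": "apply_moves", "body": {
  "plan": "0.0022 -0.0003 0.008 0 0 -0.1 0; 0 0 0.01 0 0 0 0; 0 0 0 0 0 0 0; 0 0 0 0 0 0 0"
}}

```text
time: 7.55
eef_pos: [0.5537, -0.1324, 0.0993]
tcp_rot: [0.421, 0.568, 0.421, -0.568]
ft_force: [-0.2, 0.2, -1.2]
width: 0.0569
```

Run:
```python
from h import *
st(); face(.029,-.02,.12,'f3.png'); p=TIP-.02*RD; rows((p[0],p[1],.1002),TH_R,1,0)
```

```text
t 7.55 p [ 0.5537 -0.1324  0.0993] th -16.87 tilt [-1.e+00  1.e-04 -4.e-04] F [-0.21  0.23 -1.17] w 0.0569 j [-0.27  0.41  0.57  1.73 -0.25  1.07  0.09]
rod l range [-0.0087  0.0112] z top 0.1233
face s -0.0045 n 607 MEC l,z [-0.005   0.1207] 0.0412 LSQ [-0.0053  0.1183] ext l -0.0287 0.0294 z 0.0795 0.1581
-0.0009 -0.0006 0.0303 -0.02 -0.02 -0.01 0
```

View pics/f3.png

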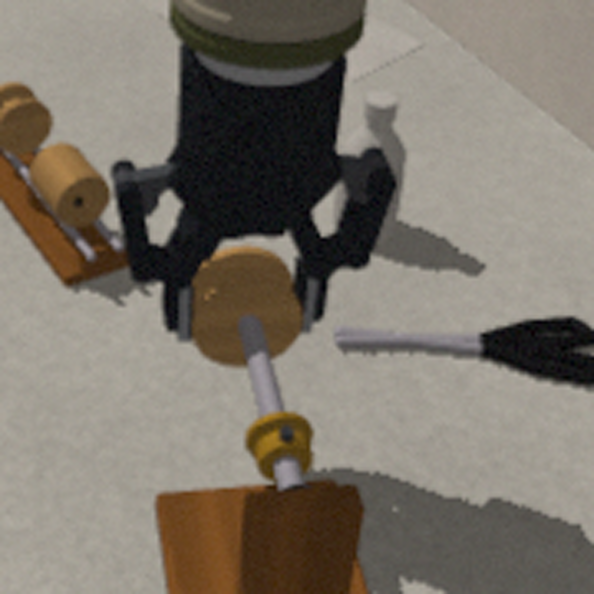

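Request:
{"method": "apply_moves", "body": {
  "plan": "-0.001 -0.0005 0.008 0 0 0 0; 0 0 0.01 0 0 0 0; 0 0 0.01 0 0 0 0; 0 0 0 0 0 0 0"
}}

```text
time: 8.1
eef_pos: [0.5444, -0.1615, 0.1005]
tcp_rot: [0.421, 0.568, 0.421, -0.568]
ft_force: [-0.1, -0.7, -0.8]
width: 0.0567
```

Run:
```python
from h import *
st(); p=TIP-.06*RD; rows((p[0],p[1],.1004),TH_R,1,0)
```

```text
t 8.1 p [ 0.5444 -0.1615  0.1005] th -16.89 tilt [-1.e+00  4.e-04  0.e+00] F [-0.08 -0.69 -0.78] w 0.0567 j [-0.23  0.41  0.58  1.73 -0.25  1.07  0.14]
0.0001 -0.0001 0.0399 -0.03 0.00 -0.02 0
```

Request:
{"method": "apply_moves", "body": {
  "plan": "0 0 0.012 0 0 0 0; 0 0 0.012 0 0 0 0; 0 0 0.01 0 0 0 0; 0 0 0 0 0 0 0; 0 0 0 0 0 0 0"
}}

```text
time: 8.72
eef_pos: [0.5337, -0.1966, 0.1004]
tcp_rot: [0.421, 0.568, 0.421, -0.568]
ft_force: [-0.9, 0.4, -1.9]
width: 0.057
```

Run:
```python
from h import *
st(); face(.029,-.1,.12,'f4.png'); p=TIP-.06*RD; rows((p[0],p[1],.1004),TH_R,1,0)
```

```text
t 8.72 p [ 0.5337 -0.1966  0.1004] th -16.93 tilt [-1.e+00  4.e-04 -1.e-04] F [-0.87  0.43 -1.91] w 0.057 j [-0.17  0.42  0.59  1.73 -0.26  1.07  0.21]
rod l range [-0.0109  0.0115] z top 0.1248
face s -0.0964 n 135 MEC l,z [0.001  0.1109] 0.0136 LSQ [0.0005 0.1105] ext l -0.0125 0.0134 z 0.0994 0.1241
0.0001 -0.0001 0.0032 -0.06 0.00 -0.02 0
```

View pics/f4.png

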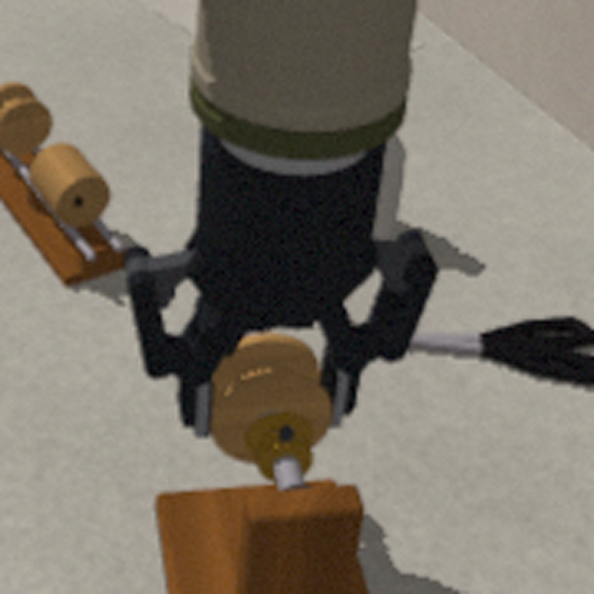

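Request:
{"method": "apply_moves", "body": {
  "plan": "0 0 0.008 0 0 0 0; 0 0 0 0 0 0 0; 0 0 0 0 0 0 0; 0 0 0 0 0 0 1; 0 0 0 0 0 0 1; 0 0 0 0 0 0 1; 0 0 0 0 0 0 1"
}}

```text
time: 9.65
eef_pos: [0.5318, -0.2038, 0.1006]
tcp_rot: [0.422, 0.568, 0.421, -0.568]
ft_force: [-0.0, -0.0, 0.2]
width: 0.0853
```

Run:
```python
from h import *
st()
```

```text
t 9.65 p [ 0.5318 -0.2038  0.1006] th -16.81 tilt [-1.e+00  8.e-04 -0.e+00] F [-0.03 -0.03  0.19] w 0.0853 j [-0.16  0.42  0.59  1.73 -0.26  1.07  0.23]
```

Released on the rod. Rise and go back to the small spool.

Request:
{"method": "apply_moves", "body": {
  "plan": "-0.03 0 0 0 0 0 1; -0.03 0 0 0 0 0 1; -0.02 0 0 0 0 0 1; 0 0 0 0 0 0 1"
}}

```text
time: 10.15
eef_pos: [0.5314, -0.2038, 0.1824]
tcp_rot: [-0.421, -0.568, -0.421, 0.568]
ft_force: [0.1, -0.5, -1.0]
width: 0.0854
```

Run:
```python
from h import *
st(); rows((.5233,.1653,.13),TH_C,9,1)
d=cam('side');im=d['img'][150:330,280:460,::-1];cv2.imwrite('pics/s5.png',cv2.resize(im,None,fx=3.3,fy=3.3,interpolation=2))
```

```text
t 10.15 p [ 0.5314 -0.2038  0.1824] th -16.83 tilt [-1.e+00 -4.e-04  3.e-04] F [ 0.13 -0.45 -1.02] w 0.0854 j [-0.18  0.33  0.62  1.64 -0.2   1.24  0.19]
0.0058 -0.0127 -0.0390 -2.50 0.00 0.00 1; 0.0058 -0.0110 -0.0395 -2.50 0.00 0.00 1; 0.0058 -0.0093 -0.0400 -2.50 0.00 0.00 1; 0.0058 -0.0075 -0.0403 -2.50 0.00 0.00 1; 0.0058 -0.0058 -0.0406 -2.50 0.00 0.00 1; 0.0058 -0.0040 -0.0408 -2.50 0.00 0.00 1; 0.0058 -0.0022 -0.0410 -2.50 0.00 0.00 1; 0.0058 -0.0004 -0.0410 -2.50 0.00 0.00 1; 0.0058 0.0014 -0.0410 -2.50 0.00 0.00 1
```

View pics/s5.png

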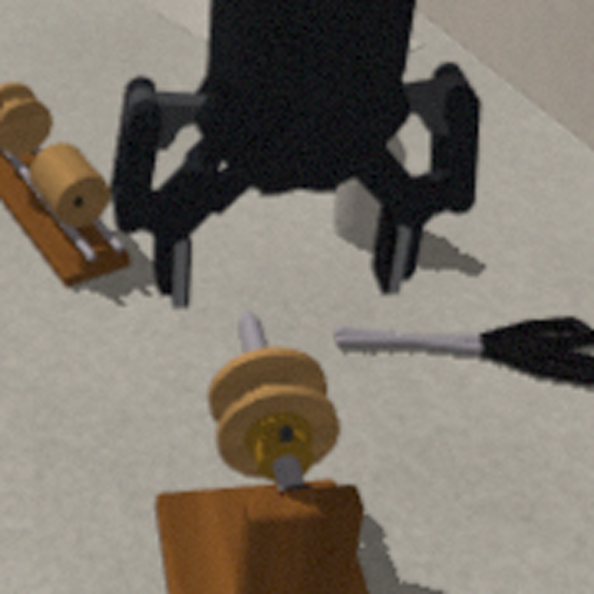

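Request:
{"method": "apply_moves", "body": {
  "plan": "0 -0.0127 -0.039 -2.5 0 0 1; 0.005 -0.011 -0.0395 -2.5 0 0 1; 0.0058 -0.0093 -0.04 -2.5 0 0 1; 0.0058 -0.0075 -0.0403 -2.5 0 0 1; 0.0058 -0.0058 -0.0406 -2.5 0 0 1; 0.0058 -0.004 -0.0408 -2.5 0 0 1; 0.0058 -0.0022 -0.041 -2.5 0 0 1; 0.0058 0 -0.041 -2.5 0 0 1; 0 0 -0.01 -0.5 0 0 1; 0 0 0 0 0 0 1; 0 0 0 0 0 0 1"
}}

```text
time: 11.58
eef_pos: [0.5145, 0.1422, 0.1268]
tcp_rot: [0.514, 0.476, 0.522, -0.488]
ft_force: [0.8, -0.2, 0.3]
width: 0.0853
```

Run:
```python
from h import *
st(); rows((.5233,.1653,.11),TH_C,1,1)
```

```text
t 11.57 p [0.5145 0.1422 0.1268] th 4.14 tilt [-0.9998 -0.0197  0.0036] F [ 0.76 -0.22  0.26] w 0.0853 j [-0.64  0.3   0.38  1.77 -0.12  1.12 -0.15]
0.0165 0.0108 -0.0225 -1.55 0.19 1.13 1
```

Request:
{"method": "apply_moves", "body": {
  "plan": "0.012 0.0108 -0.0225 -1.55 0.19 1.13 1; 0 0 0 0 0 0 1; 0 0 0 0 0 0 1"
}}

```text
time: 11.95
eef_pos: [0.5248, 0.1603, 0.1148]
tcp_rot: [0.523, 0.477, 0.522, -0.477]
ft_force: [0.5, -0.4, -1.1]
width: 0.0851
```

Run:
```python
from h import *
st(); rows((.5236,.1653,.0425),TH_C,3,1)
d=cam('side');im=d['img'][100:240,200:360,::-1];cv2.imwrite('pics/s6.png',cv2.resize(im,None,fx=4,fy=4,interpolation=2))
```

```text
t 11.95 p [0.5248 0.1603 0.1148] th 5.24 tilt [-1.      0.0013  0.0015] F [ 0.47 -0.37 -1.11] w 0.0851 j [-0.66  0.33  0.37  1.76 -0.13  1.08 -0.16]
0.0241 -0.0003 -0.0017 -0.15 0.03 -0.02 1; 0.0241 -0.0003 -0.0017 -0.15 0.03 -0.02 1; 0.0241 -0.0002 -0.0017 -0.15 0.03 -0.02 1
```

View pics/s6.png

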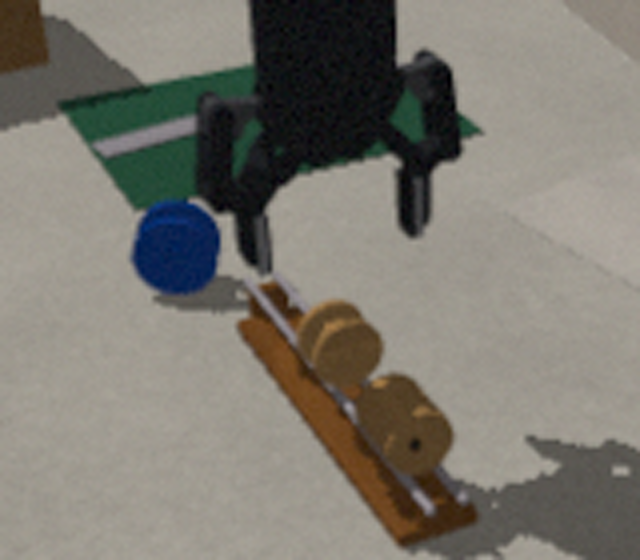

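Request:
{"method": "apply_moves", "body": {
  "plan": "0.022 -0.001 -0.004 -0.3 0 0 1; 0.022 0 -0.001 -0.1 0 0 1; 0.02 0 0 0 0 0 1; 0 0 0 0 0 0 1; 0 0 0 0 0 0 1"
}}

```text
time: 12.62
eef_pos: [0.5256, 0.1611, 0.0525]
tcp_rot: [0.524, 0.478, 0.521, -0.476]
ft_force: [-0.0, 0.3, 0.9]
width: 0.0856
```

Run:
```python
from h import *
st(); rows((.5236,.1653,.0425),TH_C,1,1)
```

```text
t 12.62 p [0.5256 0.1611 0.0525] th 5.23 tilt [-1.      0.0054  0.0011] F [-0.04  0.29  0.86] w 0.0856 j [-0.64  0.4   0.35  1.82 -0.16  0.94 -0.13]
0.0100 -0.0017 -0.0044 -0.47 0.06 -0.31 1
```

Request:
{"method": "apply_moves", "body": {
  "plan": "0.0095 -0.0017 -0.0044 -0.47 0.06 -0.31 1; 0 0 0 0 0 0 1; 0 0 0 0 0 0 1"
}}

```text
time: 13.0
eef_pos: [0.5246, 0.1659, 0.0443]
tcp_rot: [0.525, 0.475, 0.524, -0.474]
ft_force: [-0.6, -1.3, 0.2]
width: 0.0857
```

Run:
```python
from h import *
st(); rows((.5236,.1653,.0425),TH_C,1,1)
```

```text
t 13.0 p [0.5246 0.1659 0.0443] th 5.72 tilt [-1.      0.0023 -0.0011] F [-0.6  -1.25  0.23] w 0.0857 j [-0.64  0.42  0.34  1.82 -0.17  0.93 -0.12]
0.0018 -0.0010 0.0005 0.02 -0.06 -0.13 1
```

Request:
{"method": "apply_moves", "body": {
  "plan": "0.0017 -0.001 0.0005 0 -0.06 -0.1 1; 0 0 0 0 0 0 0; 0 0 0 0 0 0 0; 0 0 0 0 0 0 0; 0 0 0 0 0 0 0; 0 0 0 0 0 0 0; 0 0 0 0 0 0 0",
  "force": 50
}}

```text
time: 13.88
eef_pos: [0.5245, 0.1654, 0.0434]
tcp_rot: [0.525, 0.475, 0.524, -0.474]
ft_force: [0.7, 0.3, 0.1]
width: 0.0428
```

Run:
```python
from h import *
st();d=cam('side');im=d['img'][100:240,200:360,::-1];cv2.imwrite('pics/s7.png',cv2.resize(im,None,fx=4,fy=4,interpolation=2))
```

```text
t 13.88 p [0.5245 0.1654 0.0434] th 5.71 tilt [-1.0e+00  2.6e-03 -4.0e-04] F [0.67 0.29 0.12] w 0.0428 j [-0.64  0.42  0.34  1.82 -0.17  0.93 -0.12]
```

View pics/s7.png

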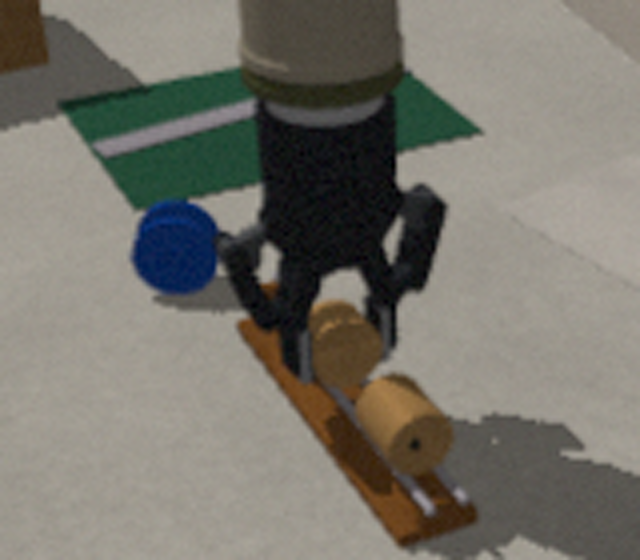

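Request:
{"method": "apply_moves", "body": {
  "plan": "-0.03 0 0 0 0 0 0; -0.04 0 0 0 0 0 0; -0.02 0 0 0 0 0 0; 0 0 0 0 0 0 0"
}}

```text
time: 14.42
eef_pos: [0.5224, 0.1649, 0.134]
tcp_rot: [0.524, 0.474, 0.525, -0.475]
ft_force: [-0.3, 0.6, -1.0]
width: 0.0426
```

Run:
```python
from h import *
st(); p=TIP+.06*RD; rows((p[0],p[1],.13),TH_R,7,0)
```

```text
t 14.43 p [0.5224 0.1649 0.134 ] th 5.71 tilt [-1.0e+00 -2.4e-03  9.0e-04] F [-0.28  0.59 -1.01] w 0.0426 j [-0.67  0.31  0.37  1.74 -0.12  1.12 -0.16]
0.0006 0.0029 0.0361 3.22 0.01 0.02 0; 0.0006 0.0049 0.0359 3.22 0.01 0.02 0; 0.0006 0.0069 0.0356 3.22 0.01 0.02 0; 0.0006 0.0089 0.0351 3.22 0.01 0.02 0; 0.0006 0.0109 0.0346 3.22 0.01 0.02 0; 0.0006 0.0128 0.0339 3.22 0.01 0.02 0; 0.0006 0.0147 0.0331 3.22 0.01 0.02 0
```

Request:
{"method": "apply_moves", "body": {
  "plan": "0 0.0029 0.0361 3.2 0 0 0; 0 0.0049 0.0359 3.2 0 0 0; 0 0.0069 0.0356 3.2 0 0 0; 0 0.0089 0.0351 3.2 0 0 0; 0 0.0109 0.0346 3.2 0 0 0; 0 0.013 0.033 3.2 0 0 0; 0 0.01 0.015 2 0 0 0; 0 0 0 0 0 0 0; 0 0 0 0 0 0 0"
}}

```text
time: 15.55
eef_pos: [0.5625, -0.0683, 0.1222]
tcp_rot: [-0.423, -0.558, -0.43, 0.57]
ft_force: [0.7, 1.0, -0.4]
width: 0.0432
```

Run:
```python
from h import *
st(); p=TIP+.045*RD; rows((p[0],p[1],.1005),TH_R,1,0)
```

```text
t 15.55 p [ 0.5625 -0.0683  0.1222] th -15.79 tilt [-0.9998 -0.0172  0.0072] F [ 0.71  1.01 -0.43] w 0.0432 j [-0.36  0.39  0.53  1.7  -0.21  1.13 -0.04]
0.0218 0.0094 0.0294 1.07 0.42 0.98 0
```

Request:
{"method": "apply_moves", "body": {
  "plan": "0.021 0.0094 0.018 1.07 0.42 0.98 0; 0 0 0 0 0 0 0; 0 0 0 0 0 0 0"
}}

```text
time: 15.92
eef_pos: [0.5669, -0.0822, 0.101]
tcp_rot: [0.423, 0.567, 0.425, -0.565]
ft_force: [-0.0, 0.4, -0.4]
width: 0.0433
```

Run:
```python
from h import *
st(); p=TIP+.03*RD; rows((p[0],p[1],.1005),TH_R,1,0);face(.022,.005,.12,'f5.png')
```

```text
t 15.93 p [ 0.5669 -0.0822  0.101 ] th -16.35 tilt [-1.0e+00 -6.0e-04 -2.9e-03] F [-0.04  0.36 -0.37] w 0.0433 j [-0.33  0.41  0.53  1.72 -0.24  1.08 -0.01]
0.0004 0.0010 0.0324 0.51 -0.17 0.03 0
rod l range [-0.0053  0.0056] z top 0.1163
face s 0.0477 n 353 MEC l,z [-0.0061  0.1187] 0.0319 LSQ [-0.0059  0.1152] ext l -0.0237 0.0206 z 0.0884 0.1454
```

View pics/f5.png

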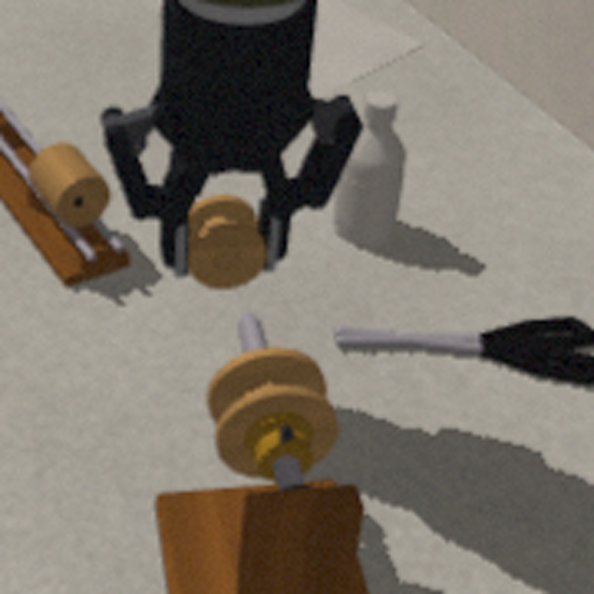

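Request:
{"method": "apply_moves", "body": {
  "plan": "0.0005 0.0013 0.018 0.51 -0.17 0 0; 0 0 0.015 0 0 0 0; 0 0 0 0 0 0 0; 0 0 0 0 0 0 0"
}}

```text
time: 16.48
eef_pos: [0.5585, -0.1161, 0.1017]
tcp_rot: [0.422, 0.568, 0.421, -0.568]
ft_force: [0.6, 0.0, -1.5]
width: 0.0432
```

Run:
```python
from h import *
st(); p=TIP+.0*RD; rows((p[0],p[1],.1005),TH_R,1,0);face(.022,-.01,.12,'f6.png')
```

```text
t 16.48 p [ 0.5585 -0.1161  0.1017] th -16.85 tilt [-1.e+00  9.e-04 -3.e-04] F [ 0.63  0.05 -1.46] w 0.0432 j [-0.28  0.41  0.55  1.72 -0.24  1.07  0.05]
0.0012 -0.0005 0.0274 0.01 -0.01 -0.05 0
rod l range [-0.0054  0.0057] z top 0.1158
face s 0.013 n 349 MEC l,z [-0.0047  0.1218] 0.032 LSQ [-0.0046  0.1188] ext l -0.0217 0.0221 z 0.0899 0.1498
```

View pics/f6.png

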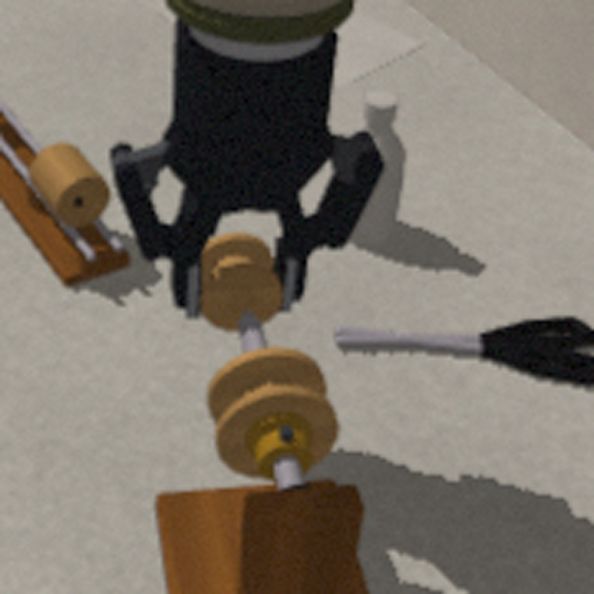

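Request:
{"method": "apply_moves", "body": {
  "plan": "0.0013 -0.0002 0.008 0 0 0 0; 0 0 0.01 0 0 0 0; 0 0 0 0 0 0 0"
}}

```text
time: 16.9
eef_pos: [0.5528, -0.1344, 0.1003]
tcp_rot: [0.422, 0.568, 0.421, -0.568]
ft_force: [-0.0, -0.2, -0.3]
width: 0.0429
```

Run:
```python
from h import *
st(); p=TIP-.030*RD; rows((p[0],p[1],.1005),TH_R,3,0);face(.022,-.02,.12,'f7.png')
```

```text
t 16.9 p [ 0.5528 -0.1344  0.1003] th -16.82 tilt [-1.e+00  8.e-04  1.e-04] F [-0.04 -0.19 -0.29] w 0.0429 j [-0.25  0.41  0.55  1.73 -0.24  1.07  0.08]
-0.0001 -0.0001 0.0127 0.01 0.00 -0.01 0; -0.0001 -0.0001 0.0127 0.01 0.00 -0.01 0; -0.0001 -0.0001 0.0127 0.01 0.00 -0.01 0
rod l range [-0.0118  0.0115] z top 0.1239
face s -0.0062 n 330 MEC l,z [-0.0023  0.1246] 0.0364 LSQ [-0.0037  0.1216] ext l -0.0221 0.0214 z 0.0885 0.1568
```

View pics/f7.png

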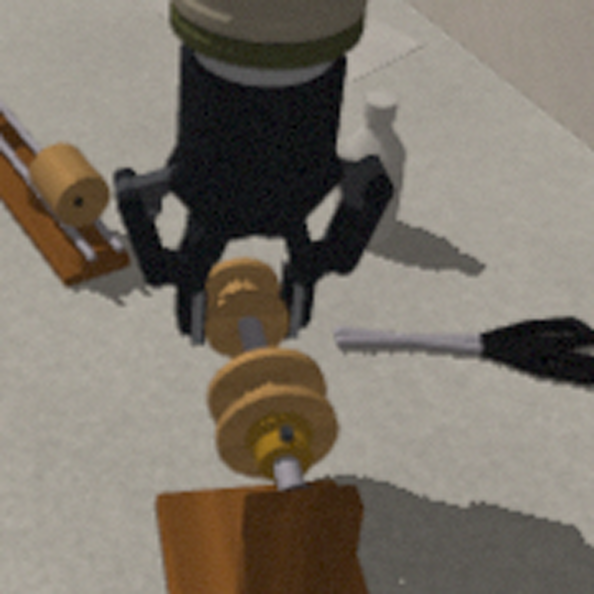

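Threaded. Slide on, stopping short of the big spool, then release.

Request:
{"method": "apply_moves", "body": {
  "plan": "0 0 0.012 0 0 0 0; 0 0 0.012 0 0 0 0; 0 0 0.011 0 0 0 0; 0 0 0 0 0 0 0; 0 0 0 0 0 0 0"
}}

```text
time: 17.58
eef_pos: [0.542, -0.1699, 0.1002]
tcp_rot: [0.422, 0.568, 0.421, -0.568]
ft_force: [0.5, -0.4, -0.1]
width: 0.0431
```

Run:
```python
from h import *
st(); p=TIP-.030*RD; rows((p[0],p[1],.1005),TH_R,1,0)
```

```text
t 17.57 p [ 0.542  -0.1699  0.1002] th -16.82 tilt [-1.e+00  7.e-04 -3.e-04] F [ 0.52 -0.37 -0.11] w 0.0431 j [-0.2   0.41  0.56  1.73 -0.24  1.07  0.15]
-0.0003 -0.0003 0.0011 0.04 -0.02 -0.04 0
```

Request:
{"method": "apply_moves", "body": {
  "plan": "0 0 0 0 0 0 1; 0 0 0 0 0 0 1; 0 0 0 0 0 0 1; 0 0 0 0 0 0 1; -0.03 0 0 0 0 0 1; -0.03 0 0 0 0 0 1; 0 0 0 0 0 0 1"
}}

```text
time: 18.45
eef_pos: [0.5423, -0.1683, 0.1614]
tcp_rot: [0.422, 0.567, 0.422, -0.567]
ft_force: [0.9, 0.3, 0.6]
width: 0.0855
```

Run:
```python
from h import *
st(); rows((.5317,.0803,.13),TH_C,7,1)
d=cam('side');im=d['img'][150:330,280:460,::-1];cv2.imwrite('pics/s8.png',cv2.resize(im,None,fx=3.3,fy=3.3,interpolation=2))
```

```text
t 18.45 p [ 0.5423 -0.1683  0.1614] th -16.68 tilt [-1.e+00 -2.e-04 -5.e-04] F [0.9  0.27 0.63] w 0.0855 j [-0.22  0.34  0.58  1.67 -0.2   1.19  0.12]
0.0045 -0.0116 -0.0336 -3.20 -0.00 0.00 1; 0.0045 -0.0098 -0.0342 -3.20 -0.00 0.00 1; 0.0045 -0.0078 -0.0347 -3.20 -0.00 0.00 1; 0.0045 -0.0059 -0.0351 -3.20 -0.00 0.00 1; 0.0045 -0.0039 -0.0353 -3.20 -0.00 0.00 1; 0.0045 -0.0019 -0.0355 -3.20 -0.00 0.00 1; 0.0045 0.0000 -0.0356 -3.20 -0.00 0.00 1
```

View pics/s8.png

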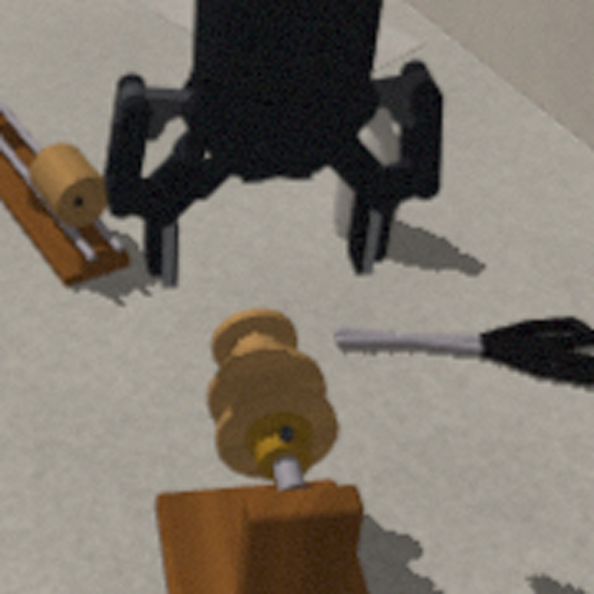

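Request:
{"method": "apply_moves", "body": {
  "plan": "0.003 -0.0116 -0.0336 -3.2 0 0 1; 0.0045 -0.0098 -0.0342 -3.2 0 0 1; 0.0045 -0.0078 -0.0347 -3.2 0 0 1; 0.0045 -0.0059 -0.0351 -3.2 0 0 1; 0.0045 -0.0039 -0.0353 -3.2 0 0 1; 0.0045 -0.0019 -0.0355 -3.2 0 0 1; 0 0 -0.022 -2 0 0 1; 0 0 0 0 0 0 1; 0 0 0 0 0 0 1"
}}

```text
time: 19.62
eef_pos: [0.5251, 0.072, 0.125]
tcp_rot: [0.518, 0.474, 0.525, -0.482]
ft_force: [0.1, -1.2, 0.3]
width: 0.0854
```

Run:
```python
from h import *
st(); rows((.5317,.0803,.11),TH_C,1,1)
```

```text
t 19.62 p [0.5251 0.072  0.125 ] th 5.01 tilt [-0.9999 -0.0148  0.001 ] F [ 0.13 -1.15  0.3 ] w 0.0854 j [-0.54  0.29  0.4   1.79 -0.13  1.1  -0.  ]
0.0149 0.0075 -0.0077 -0.69 0.05 0.85 1
```

Request:
{"method": "apply_moves", "body": {
  "plan": "0.015 0.0075 -0.0077 -0.69 0.05 0.85 1; 0 0 0 0 0 0 1; 0 0 0 0 0 0 1"
}}

```text
time: 20.0
eef_pos: [0.5327, 0.0753, 0.1106]
tcp_rot: [0.523, 0.477, 0.522, -0.477]
ft_force: [0.1, -0.3, 0.3]
width: 0.0858
```

Run:
```python
from h import *
st(); rows((.5317,.0813,.041),TH_C,3,1)
```

```text
t 20.0 p [0.5327 0.0753 0.1106] th 5.23 tilt [-1.      0.0013  0.0017] F [ 0.05 -0.33  0.31] w 0.0858 j [-0.53  0.31  0.4   1.8  -0.13  1.06  0.01]
0.0232 -0.0002 -0.0021 -0.16 0.03 -0.03 1; 0.0232 -0.0002 -0.0020 -0.16 0.03 -0.03 1; 0.0232 -0.0002 -0.0020 -0.16 0.03 -0.03 1
```

Request:
{"method": "apply_moves", "body": {
  "plan": "0.022 -0.001 -0.006 -0.4 0 0 1; 0.022 0 0 0 0 0 1; 0.02 0 0 0 0 0 1; 0 0 0 0 0 0 1; 0 0 0 0 0 0 1"
}}

```text
time: 20.62
eef_pos: [0.5339, 0.0772, 0.0494]
tcp_rot: [0.524, 0.478, 0.52, -0.475]
ft_force: [0.2, -0.3, 0.6]
width: 0.0858
```

Run:
```python
from h import *
st(); rows((.5317,.0813,.041),TH_C,1,1)
```

```text
t 20.62 p [0.5339 0.0772 0.0494] th 5.23 tilt [-1.      0.0064  0.002 ] F [ 0.18 -0.29  0.61] w 0.0858 j [-0.52  0.39  0.38  1.85 -0.17  0.93  0.03]
0.0084 -0.0019 -0.0043 -0.47 0.12 -0.37 1
```

Request:
{"method": "apply_moves", "body": {
  "plan": "0.0085 -0.0019 -0.0043 -0.47 0.12 -0.37 1; 0 0 0 0 0 0 1; 0 0 0 0 0 0 0; 0 0 0 0 0 0 0; 0 0 0 0 0 0 0; 0 0 0 0 0 0 0; 0 0 0 0 0 0 0; 0 0 0 0 0 0 0",
  "force": 80
}}

```text
time: 21.62
eef_pos: [0.5333, 0.0818, 0.0429]
tcp_rot: [0.525, 0.476, 0.524, -0.473]
ft_force: [0.0, 0.3, 0.3]
width: 0.0385
```

Run:
```python
from h import *
st(); d=cam('side');im=d['img'][130:270,230:390,::-1];cv2.imwrite('pics/s9.png',cv2.resize(im,None,fx=4,fy=4,interpolation=2))
```

```text
t 21.62 p [0.5333 0.0818 0.0429] th 5.72 tilt [-1.      0.0036 -0.0011] F [0.02 0.25 0.32] w 0.0385 j [-0.52  0.4   0.37  1.85 -0.18  0.92  0.04]
```

View pics/s9.png

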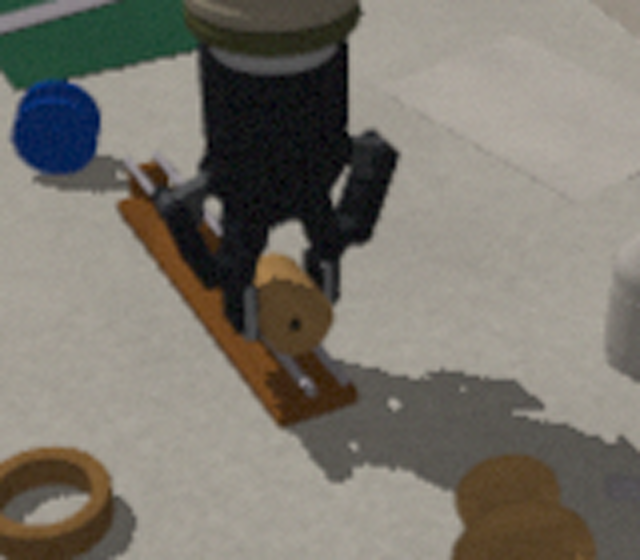

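Request:
{"method": "apply_moves", "body": {
  "plan": "-0.03 0 0 0 0 0 0; -0.04 0 0 0 0 0 0; 0 0 0 0 0 0 0; 0 0 0 0 0 0 0"
}}

```text
time: 22.18
eef_pos: [0.5316, 0.0815, 0.1132]
tcp_rot: [0.524, 0.475, 0.524, -0.474]
ft_force: [0.3, 0.1, -0.7]
width: 0.0384
```

Run:
```python
from h import *
st(); p=TIP+.065*RD; rows((p[0],p[1],.1022),TH_R,5,0)
```

```text
t 22.18 p [0.5316 0.0815 0.1132] th 5.72 tilt [-1.e+00  0.e+00 -4.e-04] F [ 0.29  0.09 -0.74] w 0.0384 j [-0.54  0.31  0.4   1.79 -0.13  1.07  0.  ]
0.0022 0.0042 0.0329 4.52 -0.01 0.00 0; 0.0022 0.0068 0.0324 4.52 -0.01 0.00 0; 0.0022 0.0093 0.0318 4.52 -0.01 0.00 0; 0.0022 0.0118 0.0310 4.52 -0.01 0.00 0; 0.0022 0.0142 0.0300 4.52 -0.01 0.00 0
```

Request:
{"method": "apply_moves", "body": {
  "plan": "0.001 0.0042 0.0329 4.5 0 0 0; 0.001 0.0068 0.0324 4.5 0 0 0; 0.001 0.0093 0.0318 4.5 0 0 0; 0.001 0.0118 0.031 4.5 0 0 0; 0 0.01 0.01 3 0 0 0; 0 0 0 0 0 0 0; 0 0 0 0 0 0 0"
}}

```text
time: 23.05
eef_pos: [0.566, -0.0599, 0.1015]
tcp_rot: [-0.425, -0.56, -0.43, 0.566]
ft_force: [0.9, -0.2, -1.3]
width: 0.0384
```

Run:
```python
from h import *
st(); p=TIP+.055*RD; rows((p[0],p[1],.1022),TH_R,1,0)
```

```text
t 23.05 p [ 0.566  -0.0599  0.1015] th -15.6 tilt [-0.9999 -0.0112  0.0026] F [ 0.94 -0.17 -1.34] w 0.0384 j [-0.36  0.41  0.51  1.71 -0.22  1.09 -0.04]
-0.0007 0.0080 0.0286 1.27 0.16 0.64 0
```

Request:
{"method": "apply_moves", "body": {
  "plan": "-0.0007 0.008 0.02 1.27 0.16 0.64 0; 0 0 0 0 0 0 0; 0 0 0 0 0 0 0"
}}

```text
time: 23.42
eef_pos: [0.5685, -0.0805, 0.1022]
tcp_rot: [0.422, 0.568, 0.422, -0.567]
ft_force: [0.2, -0.2, -0.2]
width: 0.0383
```

Run:
```python
from h import *
st(); p=TIP+.03*RD; rows((p[0],p[1],.1022),TH_R,1,0);face(.02,.002,.12,'f8.png')
```

```text
t 23.43 p [ 0.5685 -0.0805  0.1022] th -16.7 tilt [-1.0e+00  7.0e-04 -1.3e-03] F [ 0.17 -0.2  -0.15] w 0.0383 j [-0.33  0.41  0.52  1.71 -0.23  1.08 -0.02]
-0.0000 0.0002 0.0343 0.16 -0.07 -0.04 0
rod l range [-0.0116  0.0108] z top 0.1244
face s 0.0389 n 296 MEC l,z [-0.0008  0.11  ] 0.0206 LSQ [-0.0011  0.1099] ext l -0.0204 0.0181 z 0.0901 0.1306
```

View pics/f8.png

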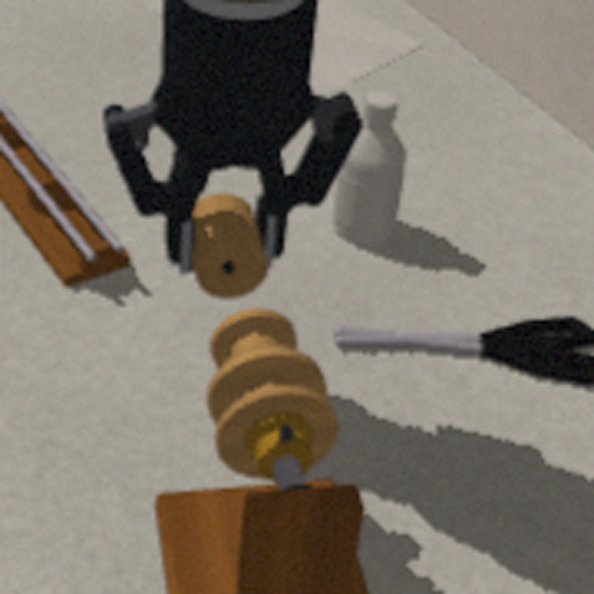

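Request:
{"method": "apply_moves", "body": {
  "plan": "0 0.0013 0.015 0.16 -0.07 0 0; 0 0 0.013 0 0 0 0; 0 0 0 0 0 0 0; 0 0 0 0 0 0 0"
}}

```text
time: 23.98
eef_pos: [0.5609, -0.1106, 0.1025]
tcp_rot: [0.421, 0.568, 0.421, -0.568]
ft_force: [-0.1, 0.1, -0.3]
width: 0.0383
```

Run:
```python
from h import *
st(); p=TIP+.02*RD; rows((p[0],p[1],.1022),TH_R,1,0);face(.02,-.007,.12,'f9.png')
```

```text
t 23.98 p [ 0.5609 -0.1106  0.1025] th -16.93 tilt [-1.0e+00  1.1e-03  4.0e-04] F [-0.08  0.09 -0.27] w 0.0383 j [-0.28  0.41  0.54  1.72 -0.23  1.08  0.03]
0.0003 -0.0011 0.0134 -0.07 0.02 -0.07 0
rod l range [-0.0115  0.0111] z top 0.1246
face s 0.0079 n 205 MEC l,z [1.000e-04 1.117e-01] 0.0197 LSQ [-1.000e-04  1.115e-01] ext l -0.0195 0.019 z 0.1004 0.13
```

View pics/f9.png

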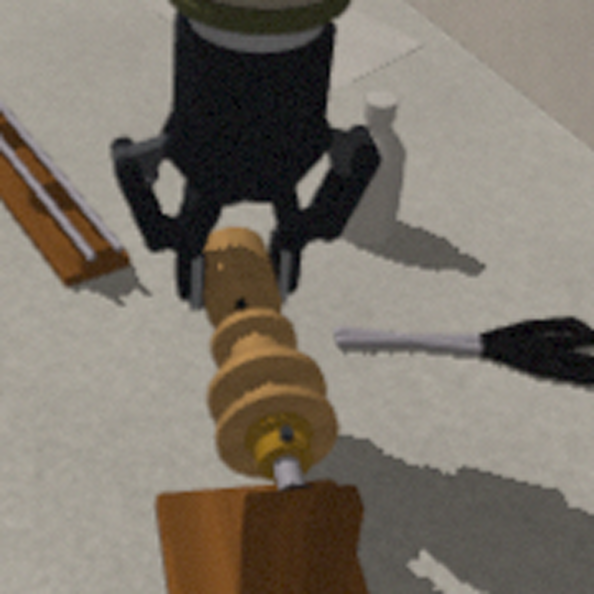

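Request:
{"method": "apply_moves", "body": {
  "plan": "0 -0.0003 0.008 0 0 0 0; 0 0 0.004 0 0 0 0; 0 0 0 0 0 0 0; 0 0 0 0 0 0 0"
}}

```text
time: 24.52
eef_pos: [0.557, -0.1222, 0.1024]
tcp_rot: [0.422, 0.568, 0.421, -0.568]
ft_force: [-0.3, 0.2, -1.0]
width: 0.0381
```

```bash
cat >> h.py <<'E'
def rel():
    s=ctrl.state();q=np.array(s['eef_pos'])-TIP;F=np.array(s['ft_force']);Y=np.array([RD[1],-RD[0],0])
    print('t',round(s['time'],2),'s %.4f l %.4f z %.4f'%(q@RD,q@Y,s['eef_pos'][2]),'push %.2f lat %.2f up %.2f'%(F@RD,F@Y,F[2]),'M',np.round(s['moment'],2),'w',round(s['width'],4))
E
python3 - <<'E'
from h import *
st();rel()
E
```

```text
t 24.52 p [ 0.557  -0.1222  0.1024] th -16.87 tilt [-1.e+00  1.e-03  4.e-04] F [-0.34  0.23 -0.98] w 0.0381 j [-0.27  0.41  0.54  1.72 -0.23  1.07  0.05]
t 24.52 s 0.0212 l 0.0007 z 0.1024 push 0.13 lat -0.39 up -0.98 M [ 0.02 -0.03  0.01] w 0.0381
```

Request:
{"method": "apply_moves", "body": {
  "plan": "0 0 0.005 0 0 0 0; 0 0 0 0 0 0 0; 0 0 0 0 0 0 0"
}}

```text
time: 24.9
eef_pos: [0.5549, -0.1261, 0.1017]
tcp_rot: [-0.421, -0.568, -0.422, 0.568]
ft_force: [-0.9, 1.7, -2.2]
width: 0.0385
```

```bash
python3 -c "
from h import *
rel()"
```

```text
t 24.9 s 0.0168 l -0.0001 z 0.1017 push 1.33 lat -1.34 up -2.24 M [ 0.2  -0.07 -0.04] w 0.0385
```

Request:
{"method": "apply_moves", "body": {
  "plan": "0 0 0.004 0 0 0 0; 0 0 0 0 0 0 0; 0 0 0 0 0 0 0"
}}

```text
time: 25.28
eef_pos: [0.5538, -0.129, 0.1013]
tcp_rot: [0.421, 0.567, 0.423, -0.567]
ft_force: [-0.0, 1.9, -3.0]
width: 0.0381
```

```bash
python3 -c "
from h import *
rel()"
```

```text
t 25.27 s 0.0137 l -0.0003 z 0.1013 push 1.81 lat -0.59 up -2.96 M [ 0.4  -0.14 -0.05] w 0.0381
```

Request:
{"method": "apply_moves", "body": {
  "plan": "-0.0003 0.0003 0.005 0 0 0 0; 0 0 0.004 0 0 0 0; 0 0 0 0 0 0 0; 0 0 0 0 0 0 0"
}}

```text
time: 25.78
eef_pos: [0.5516, -0.1364, 0.1012]
tcp_rot: [0.421, 0.568, 0.424, -0.567]
ft_force: [0.6, 4.1, -3.9]
width: 0.0384
```

```bash
python3 -c "
from h import *
rel();st()"
```

```text
t 25.77 s 0.0060 l -0.0002 z 0.1012 push 4.09 lat -0.57 up -3.89 M [ 0.68 -0.17 -0.06] w 0.0384
t 25.77 p [ 0.5516 -0.1364  0.1012] th -16.65 tilt [-1.     -0.0022 -0.0032] F [ 0.64  4.08 -3.89] w 0.0384 j [-0.24  0.41  0.54  1.73 -0.24  1.07  0.09]
```

Request:
{"method": "apply_moves", "body": {
  "plan": "-0.0003 0.0003 0.005 0 0 0 0; 0 0 0.004 0 0 0 0; 0 0 0 0 0 0 0; 0 0 0 0 0 0 0"
}}

```text
time: 26.28
eef_pos: [0.5516, -0.136, 0.1014]
tcp_rot: [0.421, 0.568, 0.429, -0.562]
ft_force: [0.5, 2.5, -3.9]
width: 0.0382
```

```bash
python3 -c "
from h import *
rel();st();face(.02,-.1,.1,'g1.png')"
```

```text
t 26.27 s 0.0064 l -0.0004 z 0.1014 push 2.57 lat -0.29 up -3.92 M [ 0.43 -0.14 -0.08] w 0.0382
t 26.27 p [ 0.5516 -0.136   0.1014] th -16.17 tilt [-0.9999 -0.0036 -0.0133] F [ 0.47  2.55 -3.92] w 0.0382 j [-0.23  0.41  0.54  1.73 -0.25  1.08  0.11]
rod l range [-0.0119  0.0117] z top 0.1248
face s -0.0964 n 144 MEC l,z [0.0004 0.1109] 0.0135 LSQ [0.0002 0.1106] ext l -0.0123 0.0127 z 0.0996 0.124
```

View pics/g1.png

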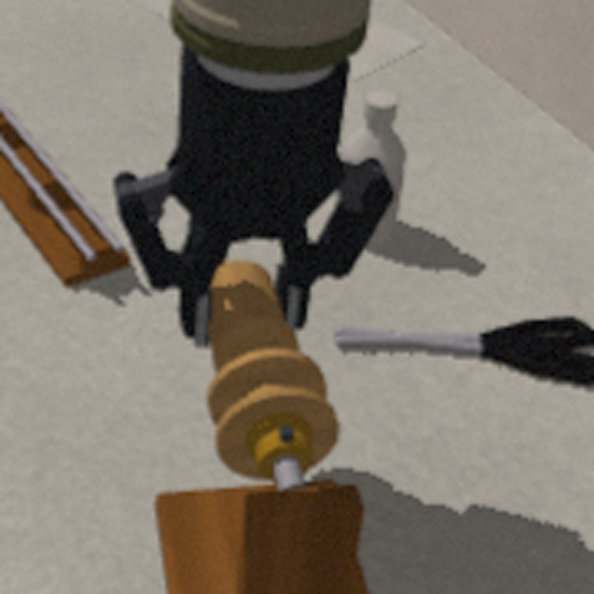

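Request:
{"method": "apply_moves", "body": {
  "plan": "0 0.0003 0.005 0.5 -0.7 0 0; 0 0 0.005 0 0 0 0"
}}

```text
time: 26.58
eef_pos: [0.5512, -0.1376, 0.1012]
tcp_rot: [0.42, 0.568, 0.427, -0.564]
ft_force: [3.6, 18.6, -2.2]
width: 0.0385
```

```bash
python3 -c "
from h import *
rel();st();p=TIP-.0*RD; rows((p[0],p[1],.1020),TH_R,1,0)"
```

```text
t 26.57 s 0.0048 l -0.0003 z 0.1012 push 18.85 lat -1.96 up -2.16 M [ 3.79 -0.92 -0.3 ] w 0.0385
t 26.57 p [ 0.5512 -0.1376  0.1012] th -16.32 tilt [-0.9999 -0.0046 -0.0104] F [ 3.59 18.61 -2.16] w 0.0385 j [-0.23  0.41  0.54  1.73 -0.25  1.08  0.11]
-0.0009 0.0003 0.0048 0.54 -0.60 0.27 0
```

Request:
{"method": "apply_moves", "body": {
  "plan": "0 0 0.004 0.3 -0.3 0 0"
}}

```text
time: 26.7
eef_pos: [0.5512, -0.1375, 0.1012]
tcp_rot: [0.42, 0.568, 0.427, -0.565]
ft_force: [2.9, 12.6, -2.3]
width: 0.0383
```

```bash
python3 -c "
from h import *
rel();st()"
```

```text
t 26.7 s 0.0048 l -0.0003 z 0.1012 push 12.91 lat -0.92 up -2.31 M [ 2.52 -0.7  -0.17] w 0.0383
t 26.7 p [ 0.5512 -0.1375  0.1012] th -16.43 tilt [-0.9999 -0.0047 -0.0095] F [ 2.86 12.62 -2.31] w 0.0383 j [-0.23  0.41  0.54  1.73 -0.24  1.08  0.1 ]
```

Request:
{"method": "apply_moves", "body": {
  "plan": "0 0 0.004 0.3 -0.3 0 0"
}}

```text
time: 26.82
eef_pos: [0.5512, -0.1376, 0.1012]
tcp_rot: [0.42, 0.568, 0.426, -0.565]
ft_force: [3.9, 14.0, -3.1]
width: 0.0382
```

```bash
python3 -c "
from h import *
rel();st()"
```

```text
t 26.82 s 0.0048 l -0.0003 z 0.1012 push 14.57 lat -0.31 up -3.14 M [ 2.77 -0.7  -0.19] w 0.0382
t 26.82 p [ 0.5512 -0.1376  0.1012] th -16.54 tilt [-1.     -0.0049 -0.0084] F [ 3.93 14.03 -3.14] w 0.0382 j [-0.23  0.41  0.54  1.73 -0.24  1.08  0.1 ]
```

Request:
{"method": "apply_moves", "body": {
  "plan": "0 0 0.005 0.2 -0.3 0 0; 0 0 0.005 0 -0.3 0 0"
}}

```text
time: 27.08
eef_pos: [0.5512, -0.1376, 0.1012]
tcp_rot: [0.421, 0.567, 0.428, -0.564]
ft_force: [3.0, 16.5, -2.4]
width: 0.0385
```

```bash
python3 -c "
from h import *
rel();st();face(.02,-.1,.1,'g2.png')"
```

```text
t 27.07 s 0.0047 l -0.0003 z 0.1012 push 16.64 lat -1.87 up -2.39 M [ 3.37 -0.74 -0.34] w 0.0385
t 27.07 p [ 0.5512 -0.1376  0.1012] th -16.27 tilt [-0.9999 -0.0054 -0.0085] F [ 3.04 16.47 -2.39] w 0.0385 j [-0.23  0.41  0.54  1.73 -0.24  1.08  0.1 ]
rod l range [-0.0118  0.0116] z top 0.1246
face s -0.0962 n 138 MEC l,z [0.0008 0.1112] 0.0138 LSQ [0.0002 0.1107] ext l -0.0126 0.0129 z 0.099 0.1248
```

View pics/g2.png

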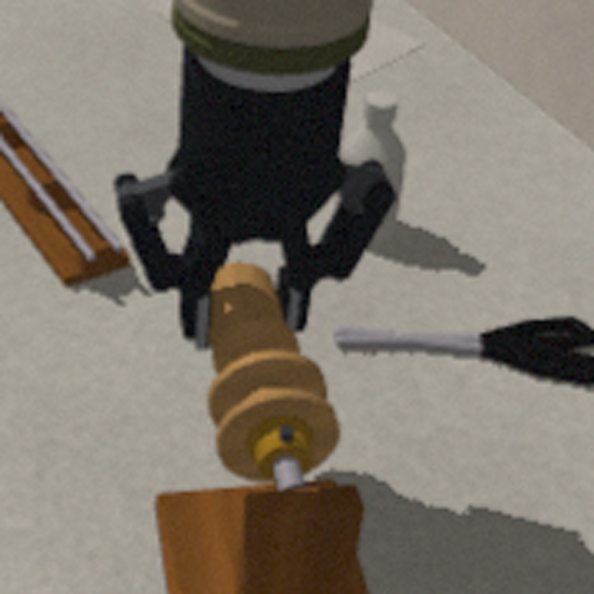

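```bash
cat > g.py <<'E'
from h import *
import sys
d=cam('side');im=d['img'][205:305,325:405,::-1];im=cv2.convertScaleAbs(im,alpha=1.7);cv2.imwrite('pics/'+sys.argv[1],cv2.resize(im,None,fx=6,fy=6,interpolation=cv2.INTER_CUBIC))
ok=d['range_z']>0;P=cloud(d)[ok];C=d['img'][ok].astype(int);Y=np.array([RD[1],-RD[0],0])
q=np.stack([(P-TIP)@RD,(P-TIP)@Y-.0003,P[:,2]-.1095],1)
r=np.hypot(q[:,1],q[:,2])
m=(r<.035)&(q[:,0]<.05)&(q[:,0]>-.105)&(C[:,0]-C[:,2]>20)
for a,b in((.0,.018),(.018,.0235),(.0235,.033)):
    mm=m&(r>=a)&(r<b);h,e=np.histogram(q[mm,0],np.arange(-.106,.05,.004));print(a,[(round(float(x),3),int(n)) for x,n in zip(e,h) if n>0])
mm=m&(r>.021)&(r<.028)&(q[:,0]<-.075)
print('big front',np.median(q[mm,0]),mm.sum())
mm=m&(r<.0155)&(r>.011)&(q[:,0]<-.075);print('washer back',np.median(q[mm,0]),mm.sum())
E
python3 g.py g3.png
```

```text
0.0 [(-0.106, 1), (-0.102, 5), (-0.098, 102), (-0.094, 33), (-0.09, 22), (-0.086, 96), (-0.082, 54), (-0.066, 4), (-0.062, 28), (-0.058, 84), (-0.038, 8), (-0.034, 20), (-0.03, 66), (-0.026, 51), (-0.018, 7), (-0.014, 6), (-0.01, 11), (-0.006, 8), (-0.002, 9), (0.002, 11), (0.006, 13), (0.01, 9), (0.014, 8), (0.018, 6), (0.022, 2), (0.026, 1)]
0.018 [(-0.086, 9), (-0.082, 152), (-0.058, 111), (-0.03, 24), (-0.026, 70), (-0.022, 32), (-0.018, 30), (-0.014, 36), (-0.01, 30), (-0.006, 23), (-0.002, 28), (0.002, 19), (0.006, 20), (0.01, 22), (0.014, 23), (0.018, 16), (0.022, 3)]
0.0235 [(-0.086, 5), (-0.082, 246), (-0.078, 40), (-0.058, 146), (-0.054, 48)]
big front -0.08059944571398428 314
washer back -0.08886549415862938 179
```

View pics/g3.png

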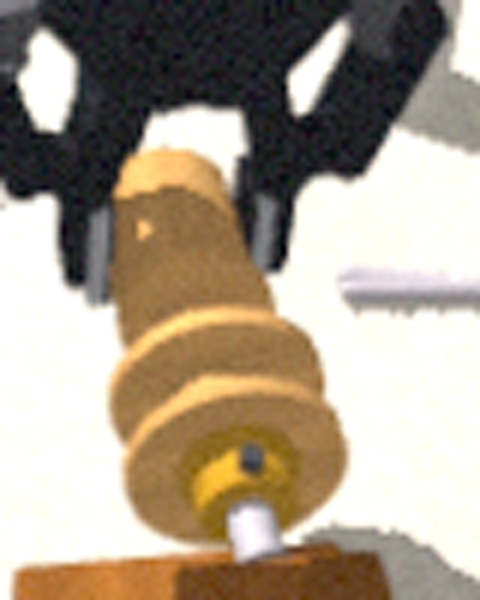

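Request:
{"method": "apply_moves", "body": {
  "plan": "0 0 0.004 0 0 0 0; 0 0 0.002 0 0 0 0; 0 0 0 0 0 0 1; 0 0 0 0 0 0 1; 0 0 0 0 0 0 1; 0 0 0 0 0 0 1"
}}

```text
time: 27.92
eef_pos: [0.5514, -0.1413, 0.1029]
tcp_rot: [0.422, 0.568, 0.428, -0.562]
ft_force: [0.2, -0.7, 0.6]
width: 0.0854
```

```bash
python3 -c "
from h import *
rel();st()"
```

```text
t 27.93 s 0.0013 l 0.0010 z 0.1029 push -0.57 lat 0.42 up 0.56 M [0.03 0.01 0.  ] w 0.0854
t 27.93 p [ 0.5514 -0.1413  0.1029] th -16.16 tilt [-0.9999 -0.0024 -0.0119] F [ 0.23 -0.66  0.56] w 0.0854 j [-0.22  0.41  0.54  1.72 -0.25  1.08  0.12]
```

Request:
{"method": "apply_moves", "body": {
  "plan": "-0.03 0 0 0 0 0 1; -0.03 0 0 0 0 0 1; -0.03 0 -0.02 0 0 0 1; 0 0 0 0 0 0 1; 0 0 0 0 0 0 1"
}}

```text
time: 28.55
eef_pos: [0.5559, -0.1253, 0.195]
tcp_rot: [0.421, 0.568, 0.427, -0.564]
ft_force: [0.1, -0.5, 0.1]
width: 0.0855
```

```bash
python3 g.py g4.png; python3 -c "
from h import *
st()
d=cam('side');save(d,'side9.png')
d=cam('top');save(d,'top9.png')"
```

```text
0.0 [(-0.106, 1), (-0.098, 116), (-0.094, 30), (-0.09, 17), (-0.086, 77), (-0.082, 84), (-0.078, 13), (-0.062, 11), (-0.058, 52), (-0.054, 46), (-0.034, 12), (-0.03, 25), (-0.026, 103), (-0.022, 2), (-0.018, 8), (-0.014, 19), (-0.01, 25), (-0.006, 24), (-0.002, 22), (0.002, 26), (0.006, 29), (0.01, 22), (0.014, 21), (0.018, 30), (0.022, 28), (0.026, 4)]
0.018 [(-0.082, 137), (-0.078, 21), (-0.058, 34), (-0.054, 79), (-0.026, 71), (-0.022, 39), (-0.018, 11), (-0.014, 20), (-0.01, 11), (-0.006, 16), (-0.002, 12), (0.002, 8), (0.006, 10), (0.01, 11), (0.014, 6), (0.018, 8), (0.022, 6)]
0.0235 [(-0.082, 179), (-0.078, 92), (-0.074, 9), (-0.058, 44), (-0.054, 128), (-0.05, 20)]
big front -0.07862080688786827 288
washer back -0.0883873286745056 186
t 28.6 p [ 0.5561 -0.1251  0.195 ] th -16.36 tilt [-0.9999 -0.0034 -0.0102] F [ 0.53 -0.27 -0.13] w 0.0854 j [-0.28  0.32  0.56  1.61 -0.19  1.27  0.04]
```

View pics/g4.png

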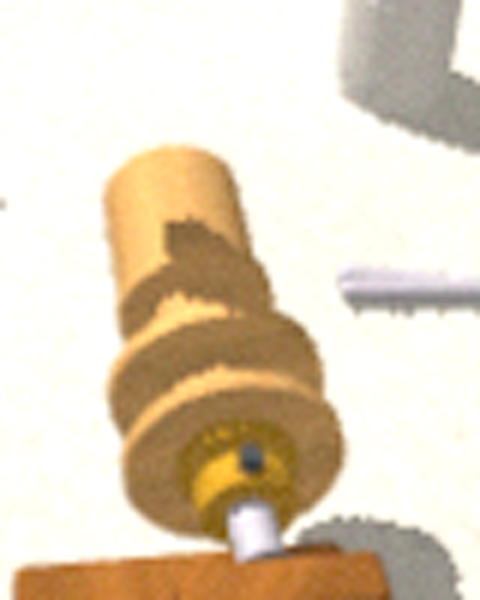

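View pics/side9.png

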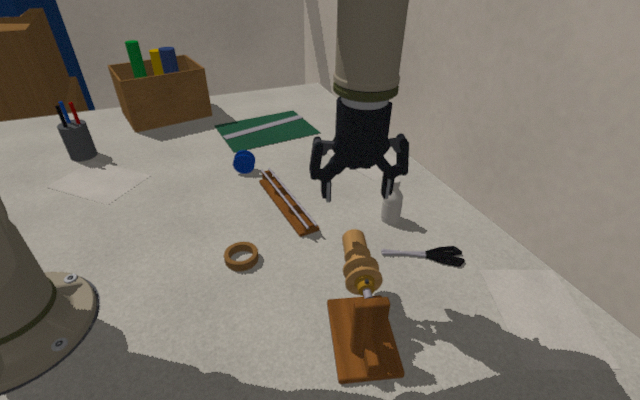

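View pics/top9.png

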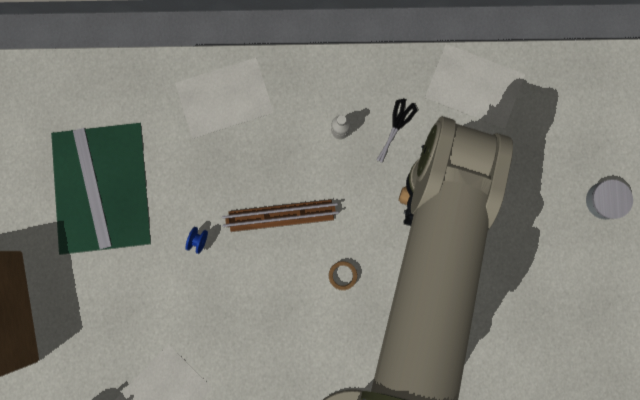

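```bash
cat > m.py <<'E'
from h import *
Y=np.array([RD[1],-RD[0],0]);A=[]
for i in range(8):
    d=cam('side');ok=d['range_z']>0;P=cloud(d)[ok];C=d['img'][ok].astype(int)
    q=np.c_[(P-TIP)@RD,(P-TIP)@Y-.0003,P[:,2]-.1095,C];A.append(q[(q[:,0]>-.11)&(q[:,0]<.05)&(np.hypot(q[:,1],q[:,2])<.035)])
A=np.concatenate(A);r=np.hypot(A[:,1],A[:,2])
yel=(A[:,3]-A[:,5]>0)&(A[:,4]*1.0/(A[:,3]+1)>.72)&(A[:,5]/(A[:,3]+1)<.35)
print('yellow',yel.sum());
for a in np.arange(.006,.032,.002):
    m=(r>=a)&(r<a+.002)&(A[:,0]<-.065);
    print(round(a,3),'all',m.sum(),np.percentile(A[m,0],[10,50,90]).round(4),'rgb',np.median(A[m,3:],0))
m=(r>.024)&(r<.028)&(A[:,0]<-.068);f=A[m]
X=np.c_[f[:,1],f[:,2],np.ones(len(f))];c=np.linalg.lstsq(X,f[:,0],rcond=None)[0];print('big front plane tilt(l,z),s',c.round(4))
m=(r>.015)&(r<.0195)&(A[:,0]>.0)&(A[:,2]>.0);print('cap tail s',np.percentile(A[m,0],[97,99,99.8]).round(4), 'cap l', np.percentile(A[(A[:,0]>0)&(A[:,0]<.02),1],[1,99]).round(4))
E
python3 m.py
```

```text
yellow 1755
0.006 all 251 [-0.1064 -0.0975 -0.0958] rgb [85. 73. 51.]
0.008 all 280 [-0.0977 -0.0966 -0.0826] rgb [83. 63. 22.]
0.01 all 522 [-0.0974 -0.0956 -0.0827] rgb [87.  66.5 24. ]
0.012 all 789 [-0.0965 -0.0913 -0.0824] rgb [93. 69. 24.]
0.014 all 590 [-0.0838 -0.0818 -0.0784] rgb [82.5 62.  24. ]
0.016 all 433 [-0.0919 -0.0791 -0.078 ] rgb [88. 67. 40.]
0.018 all 435 [-0.0797 -0.0787 -0.0778] rgb [90. 69. 41.]
0.02 all 443 [-0.0796 -0.0787 -0.0778] rgb [90. 69. 42.]
0.022 all 567 [-0.0796 -0.0787 -0.0778] rgb [90. 68. 42.]
0.024 all 706 [-0.0795 -0.0786 -0.0761] rgb [92. 70. 43.]
0.026 all 1020 [-0.0793 -0.0779 -0.0745] rgb [114.  87.  54.]
0.028 all 310 [-0.0795 -0.0785 -0.0768] rgb [115.   99.   75.5]
0.03 all 66 [-0.0788 -0.0783 -0.0774] rgb [128.5 117.  101. ]
big front plane tilt(l,z),s [-0.0193  0.0481 -0.0782]
cap tail s [0.026  0.0268 0.0274] cap l [-0.0191  0.0198]
```

Run:
```python
from h import *
Y=np.array([RD[1],-RD[0],0])
d=dict(np.load('pics/side0.npz'));ok=d['range_z']>0;P=cloud(d)[ok]
q=np.c_[(P-TIP)@RD,(P-TIP)@Y-.0003,P[:,2]-.1095];r=np.hypot(q[:,1],q[:,2])
for a,b in((.012,.014),(.0135,.0155),(.014,.016),(.0155,.0175)):
    m=(r>=a)&(r<b)&(q[:,0]<-.05)&(q[:,0]>-.105)
    print(a,m.sum(),np.sort(q[m,0]).round(4))
```

```text
0.012 106 [-0.0981 -0.0979 -0.0975 -0.0971 -0.097  -0.0969 -0.0967 -0.0967 -0.0967
 -0.0966 -0.0965 -0.0964 -0.0963 -0.0963 -0.0962 -0.0961 -0.096  -0.0959
 -0.0959 -0.0958 -0.0957 -0.0956 -0.0955 -0.0955 -0.0953 -0.0948 -0.0947
 -0.0947 -0.0946 -0.0943 -0.0939 -0.0939 -0.0937 -0.0937 -0.0936 -0.0935
 -0.0933 -0.0933 -0.0933 -0.0932 -0.0932 -0.0932 -0.0932 -0.093  -0.0926
 -0.0924 -0.0919 -0.0918 -0.0915 -0.0914 -0.0913 -0.0912 -0.0912 -0.0909
 -0.0909 -0.0908 -0.0907 -0.0905 -0.0905 -0.0904 -0.0903 -0.0902 -0.09
 -0.0899 -0.0895 -0.0894 -0.0892 -0.0891 -0.0891 -0.0886 -0.0884 -0.0879
 -0.0845 -0.0844 -0.084  -0.084  -0.0839 -0.0838 -0.0837 -0.0836 -0.0835
 -0.0834 -0.0834 -0.0833 -0.0833 -0.0832 -0.0832 -0.0831 -0.083  -0.0828
 -0.0828 -0.0827 -0.0827 -0.0827 -0.0827 -0.0827 -0.0824 -0.0824 -0.0824
 -0.0824 -0.0821 -0.082  -0.082  -0.082  -0.0818 -0.0815]
0.0135 62 [-0.0971 -0.096  -0.0955 -0.0951 -0.0942 -0.0941 -0.0939 -0.0932 -0.084
 -0.0836 -0.0836 -0.0835 -0.0834 -0.0833 -0.0833 -0.0832 -0.0831 -0.0829
 -0.0829 -0.0827 -0.0827 -0.0827 -0.0827 -0.0826 -0.0826 -0.0825 -0.0825
 -0
[... 260 characters left out ...]
0795 -0.0795 -0.079 ]
0.014 56 [-0.0955 -0.0951 -0.0942 -0.0941 -0.084  -0.0836 -0.0836 -0.0835 -0.0834
 -0.0833 -0.0833 -0.0833 -0.0829 -0.0829 -0.0827 -0.0827 -0.0826 -0.0826
 -0.0825 -0.0825 -0.0825 -0.0825 -0.0823 -0.0823 -0.0822 -0.0822 -0.0821
 -0.082  -0.0819 -0.0818 -0.0817 -0.0817 -0.0816 -0.0816 -0.0816 -0.0815
 -0.0815 -0.0813 -0.0813 -0.081  -0.0809 -0.0809 -0.0808 -0.0807 -0.0807
 -0.0803 -0.0803 -0.0803 -0.0802 -0.0802 -0.0801 -0.0799 -0.0798 -0.0795
 -0.0795 -0.079 ]
0.0155 25 [-0.0945 -0.0936 -0.0933 -0.093  -0.0919 -0.0915 -0.0915 -0.0901 -0.0894
 -0.0837 -0.0834 -0.0833 -0.083  -0.0825 -0.0823 -0.082  -0.0816 -0.0812
 -0.0811 -0.081  -0.0809 -0.0807 -0.0805 -0.0802 -0.0798]
```

Run:
```python
from h import *
rel();p=TIP+.006*RD; rows((p[0],p[1],.135),TH_R,2,1)
```

```text
t 29.1 s 0.0186 l 0.0009 z 0.1953 push 0.98 lat -0.61 up 0.39 M [-0.02 -0.01  0.06] w 0.0851
0.0301 -0.0004 0.0066 0.26 -0.30 0.10 1; 0.0301 -0.0004 0.0064 0.26 -0.30 0.10 1
```

Request:
{"method": "apply_moves", "body": {
  "plan": "0.028 -0.0005 0.0066 0.26 -0.3 0.1 1; 0.025 -0.0005 0.005 0.26 -0.3 0.1 1; 0 0 0 0 0 0 1; 0 0 0 0 0 0 1"
}}

```text
time: 29.6
eef_pos: [0.553, -0.1352, 0.1425]
tcp_rot: [0.422, 0.568, 0.421, -0.567]
ft_force: [-0.4, 0.3, 0.7]
width: 0.0857
```

Run:
```python
from h import *
rel();st();p=TIP+.006*RD; rows((p[0],p[1],.1015),TH_R,2,1)
```

```text
t 29.6 s 0.0075 l 0.0008 z 0.1425 push 0.12 lat -0.49 up 0.65 M [-0.02 -0.01 -0.05] w 0.0857
t 29.6 p [ 0.553  -0.1352  0.1425] th -16.84 tilt [-1.0e+00  2.5e-03 -2.0e-04] F [-0.43  0.25  0.65] w 0.0857 j [-0.26  0.36  0.56  1.69 -0.21  1.15  0.06]
0.0205 -0.0004 0.0008 0.01 -0.01 -0.07 1; 0.0205 -0.0004 0.0008 0.01 -0.01 -0.07 1
```

Request:
{"method": "apply_moves", "body": {
  "plan": "0.02 -0.0008 0.001 0 0 0 1; 0.019 0 0 0 0 0 1; 0 0 0 0 0 0 1; 0 0 0 0 0 0 1"
}}

```text
time: 30.1
eef_pos: [0.5548, -0.1358, 0.1062]
tcp_rot: [0.424, 0.57, 0.42, -0.565]
ft_force: [0.0, -0.9, -0.3]
width: 0.0855
```

Run:
```python
from h import *
rel();st()
```

```text
t 30.1 s 0.0075 l 0.0027 z 0.1062 push -0.81 lat 0.29 up -0.25 M [-0.02 -0.02  0.  ] w 0.0855
t 30.1 p [ 0.5548 -0.1358  0.1062] th -16.78 tilt [-1.      0.0081 -0.0018] F [ 0.05 -0.86 -0.25] w 0.0855 j [-0.25  0.4   0.54  1.72 -0.23  1.07  0.08]
```

Request:
{"method": "apply_moves", "body": {
  "plan": "0.0045 -0.003 0.001 0 0 -0.45 1; 0 0 0 0 0 0 1; 0 0 0 0 0 0 1"
}}

```text
time: 30.48
eef_pos: [0.5523, -0.136, 0.1027]
tcp_rot: [0.422, 0.569, 0.422, -0.567]
ft_force: [-0.4, -0.5, 0.4]
width: 0.0859
```

Run:
```python
from h import *
rel();st()
```

```text
t 30.48 s 0.0065 l 0.0003 z 0.1027 push -0.55 lat -0.27 up 0.35 M [0.01 0.02 0.02] w 0.0859
t 30.48 p [ 0.5523 -0.136   0.1027] th -16.77 tilt [-1.      0.0015 -0.0022] F [-0.42 -0.45  0.35] w 0.0859 j [-0.24  0.4   0.54  1.73 -0.24  1.07  0.09]
```

Request:
{"method": "apply_moves", "body": {
  "plan": "0.0005 -0.0003 0 0 0 0 0; 0 0 0 0 0 0 0; 0 0 0 0 0 0 0; 0 0 0 0 0 0 0; 0 0 0 0 0 0 0; 0 0 0 0 0 0 0; 0 0 0 0 0 0 0",
  "force": 80
}}

```text
time: 31.35
eef_pos: [0.5528, -0.136, 0.1028]
tcp_rot: [0.422, 0.569, 0.421, -0.566]
ft_force: [1.1, -0.6, 0.2]
width: 0.0379
```

Run:
```python
from h import *
rel();st()
```

```text
t 31.35 s 0.0067 l 0.0007 z 0.1028 push -0.21 lat 1.20 up 0.20 M [-0.02 -0.11  0.01] w 0.0379
t 31.35 p [ 0.5528 -0.136   0.1028] th -16.76 tilt [-1.      0.0034 -0.0026] F [ 1.09 -0.55  0.2 ] w 0.0379 j [-0.24  0.4   0.54  1.73 -0.24  1.07  0.09]
```

Request:
{"method": "apply_moves", "body": {
  "plan": "0 0 0.003 0 0 0 0; 0 0 0.003 0 0 0 0"
}}

```text
time: 31.6
eef_pos: [0.5526, -0.1367, 0.1029]
tcp_rot: [0.422, 0.57, 0.424, -0.563]
ft_force: [3.4, 9.1, 1.6]
width: 0.0381
```

Run:
```python
from h import *
rel()
```

```text
t 31.6 s 0.0060 l 0.0008 z 0.1029 push 9.67 lat 0.64 up 1.55 M [ 1.77 -0.5  -0.05] w 0.0381
```

Request:
{"method": "apply_moves", "body": {
  "plan": "0 0 0.004 0 0 0 0; 0 0 0.004 0 0 0 0"
}}

```text
time: 31.85
eef_pos: [0.5524, -0.1368, 0.103]
tcp_rot: [0.422, 0.571, 0.428, -0.56]
ft_force: [2.2, 10.2, 1.8]
width: 0.0379
```

Run:
```python
from h import *
rel();st()
```

```text
t 31.85 s 0.0059 l 0.0006 z 0.1030 push 10.45 lat -0.82 up 1.77 M [ 2.17 -0.54 -0.12] w 0.0379
t 31.85 p [ 0.5524 -0.1368  0.103 ] th -16.09 tilt [-0.9998  0.0027 -0.0173] F [ 2.25 10.24  1.77] w 0.0379 j [-0.23  0.4   0.54  1.73 -0.25  1.07  0.11]
```

Request:
{"method": "apply_moves", "body": {
  "plan": "0 0 0.006 0.5 -1 0 0; 0 0 0.006 0.3 -0.8 0 0"
}}

```text
time: 32.1
eef_pos: [0.5522, -0.1377, 0.1029]
tcp_rot: [-0.425, -0.566, -0.423, 0.566]
ft_force: [5.1, 14.8, 0.4]
width: 0.0381
```

Run:
```python
from h import *
rel();st()
```

```text
t 32.1 s 0.0050 l 0.0007 z 0.1029 push 15.60 lat 0.62 up 0.38 M [ 3.42 -1.14 -0.1 ] w 0.0381
t 32.1 p [ 0.5522 -0.1377  0.1029] th -16.38 tilt [-1.      0.0023  0.0022] F [ 5.12 14.75  0.38] w 0.0381 j [-0.24  0.4   0.54  1.73 -0.23  1.07  0.09]
```

Request:
{"method": "apply_moves", "body": {
  "plan": "0 0 0.006 0.2 -0.4 0 0; 0 0 0.006 0.2 -0.4 0 0"
}}

```text
time: 32.35
eef_pos: [0.5521, -0.1376, 0.1028]
tcp_rot: [-0.426, -0.565, -0.423, 0.566]
ft_force: [4.2, 15.3, -0.3]
width: 0.0383
```

Run:
```python
from h import *
rel();st()
```

```text
t 32.35 s 0.0050 l 0.0006 z 0.1028 push 15.88 lat -0.44 up -0.31 M [ 3.18 -0.94 -0.15] w 0.0383
t 32.35 p [ 0.5521 -0.1376  0.1028] th -16.16 tilt [-1.      0.0017  0.0039] F [ 4.18 15.32 -0.31] w 0.0383 j [-0.24  0.4   0.54  1.73 -0.23  1.07  0.09]
```

Request:
{"method": "apply_moves", "body": {
  "plan": "0 0 0.006 0.2 -0.2 0 0; 0 0 0.006 0.1 -0.2 0 0; 0 0 0.004 0 0 0 0; 0 0 0.002 0 0 0 0; 0 0 0.001 0 0 0 0; 0 0 0 0 0 0 0; 0 0 0 0 0 0 0; 0 0 0 0 0 0 0"
}}

```text
time: 33.35
eef_pos: [0.5522, -0.1369, 0.103]
tcp_rot: [0.426, 0.566, 0.43, -0.56]
ft_force: [0.9, 3.2, 0.6]
width: 0.0383
```

Run:
```python
from h import *
rel();st()
```

```text
t 33.35 s 0.0057 l 0.0004 z 0.1030 push 3.31 lat -0.07 up 0.63 M [ 0.89 -0.36 -0.14] w 0.0383
t 33.35 p [ 0.5522 -0.1369  0.103 ] th -15.46 tilt [-9.999e-01  7.000e-04 -1.010e-02] F [0.9  3.19 0.63] w 0.0383 j [-0.23  0.4   0.54  1.73 -0.24  1.08  0.12]
```

Request:
{"method": "apply_moves", "body": {
  "plan": "0 0 0 0 0 0 0; 0 0 0 0 0 0 0; 0 0 0 0 0 0 0"
}}

```text
time: 33.72
eef_pos: [0.5522, -0.1369, 0.103]
tcp_rot: [0.426, 0.566, 0.43, -0.56]
ft_force: [0.8, 3.4, -0.0]
width: 0.0379
```

Run:
```python
from h import *
rel()
```

```text
t 33.73 s 0.0056 l 0.0004 z 0.1030 push 3.50 lat -0.20 up -0.03 M [ 0.91 -0.34 -0.13] w 0.0379
```

Request:
{"method": "apply_moves", "body": {
  "plan": "0 0 -0.0006 0 0 0 0; 0 0 0 0 0 0 0; 0 0 0 0 0 0 0"
}}

```text
time: 34.1
eef_pos: [0.5523, -0.1367, 0.103]
tcp_rot: [0.426, 0.566, 0.43, -0.56]
ft_force: [1.9, 2.9, 0.6]
width: 0.038
```

Run:
```python
from h import *
rel();st()
```

```text
t 34.1 s 0.0059 l 0.0005 z 0.1030 push 3.28 lat 0.99 up 0.56 M [ 0.76 -0.28 -0.1 ] w 0.038
t 34.1 p [ 0.5523 -0.1367  0.103 ] th -15.48 tilt [-1.0e+00  7.0e-04 -9.7e-03] F [1.89 2.85 0.56] w 0.038 j [-0.23  0.4   0.54  1.73 -0.24  1.08  0.11]
```

Request:
{"method": "apply_moves", "body": {
  "plan": "0 0 -0.0008 0 -0.3 0 0; 0 0 0 0 0 0 0; 0 0 0 0 0 0 0"
}}

```text
time: 34.48
eef_pos: [0.5523, -0.1365, 0.1029]
tcp_rot: [0.427, 0.564, 0.428, -0.562]
ft_force: [1.3, 2.0, -0.1]
width: 0.0379
```

Run:
```python
from h import *
rel();st()
```

```text
t 34.48 s 0.0061 l 0.0005 z 0.1029 push 2.33 lat 0.62 up -0.10 M [ 0.59 -0.41 -0.08] w 0.0379
t 34.48 p [ 0.5523 -0.1365  0.1029] th -15.51 tilt [-1.0e+00  7.0e-04 -3.3e-03] F [ 1.27  2.05 -0.1 ] w 0.0379 j [-0.24  0.4   0.54  1.73 -0.23  1.07  0.11]
```

Request:
{"method": "apply_moves", "body": {
  "plan": "0 0 -0.0006 0 -0.1 0 0; 0 0 0 0 0 0 0; 0 0 0 0 0 0 0"
}}

```text
time: 34.85
eef_pos: [0.5523, -0.1364, 0.1028]
tcp_rot: [0.428, 0.563, 0.428, -0.563]
ft_force: [2.3, 2.2, -0.4]
width: 0.0381
```

Run:
```python
from h import *
rel()
```

```text
t 34.85 s 0.0062 l 0.0005 z 0.1028 push 2.73 lat 1.56 up -0.44 M [ 0.49 -0.28 -0.12] w 0.0381
```

Request:
{"method": "apply_moves", "body": {
  "plan": "0 0 0 0 0 0 1; 0 0 0 0 0 0 1; 0 0 0 0 0 0 1; 0 0 0 0 0 0 1; -0.03 0 0 0 0 0 1; -0.03 0 0 0 0 0 1; -0.03 0 -0.02 0 0 0 1; 0 0 0 0 0 0 1; 0 0 0 0 0 0 1"
}}

```text
time: 35.98
eef_pos: [0.5558, -0.1194, 0.1943]
tcp_rot: [-0.427, -0.563, -0.427, 0.565]
ft_force: [0.7, -0.2, -0.6]
width: 0.0854
```

```bash
python3 g.py g5.png; python3 m.py
```

```text
0.0 [(-0.106, 1), (-0.102, 1), (-0.098, 112), (-0.094, 31), (-0.09, 16), (-0.086, 81), (-0.082, 81), (-0.078, 10), (-0.062, 14), (-0.058, 52), (-0.054, 43), (-0.034, 13), (-0.03, 25), (-0.026, 109), (-0.022, 2), (-0.018, 7), (-0.014, 17), (-0.01, 16), (-0.006, 21), (-0.002, 18), (0.002, 21), (0.006, 17), (0.01, 16), (0.014, 23), (0.018, 24), (0.022, 19), (0.026, 1)]
0.018 [(-0.094, 1), (-0.082, 143), (-0.078, 17), (-0.058, 45), (-0.054, 72), (-0.026, 68), (-0.022, 34), (-0.018, 15), (-0.014, 25), (-0.01, 21), (-0.006, 16), (-0.002, 18), (0.002, 18), (0.006, 18), (0.01, 18), (0.014, 11), (0.018, 14), (0.022, 10), (0.026, 1)]
0.0235 [(-0.082, 182), (-0.078, 86), (-0.074, 10), (-0.058, 51), (-0.054, 124), (-0.05, 19)]
big front -0.07867725920549455 294
washer back -0.08861041725493267 185
yellow 1729
0.006 all 242 [-0.1071 -0.0976 -0.0959] rgb [86.5 78.  60.5]
0.008 all 295 [-0.0976 -0.0966 -0.0827] rgb [82. 62. 21.]
0.01 all 543 [-0.0973 -0.0948 -0.0825] rgb [88. 67. 23.]
0.012 all 763 [-0.0966 -0.0911 -0.0823] rgb [93. 69. 25.]
0.014 all 573 [-0.0836 -0.0818 -0.0785] rgb [82. 62. 24.]
0.016 all 436 [-0.0918 -0.0791 -0.078 ] rgb [88. 66. 40.]
0.018 all 423 [-0.0798 -0.0788 -0.0779] rgb [90. 68. 41.]
0.02 all 461 [-0.0797 -0.0788 -0.0779] rgb [90. 68. 42.]
0.022 all 533 [-0.0796 -0.0787 -0.0779] rgb [90. 69. 42.]
0.024 all 701 [-0.0796 -0.0787 -0.0772] rgb [92. 70. 43.]
0.026 all 1030 [-0.0795 -0.0781 -0.0747] rgb [117.  89.  54.]
0.028 all 325 [-0.0796 -0.0786 -0.0766] rgb [113.  97.  74.]
0.03 all 66 [-0.0792 -0.0785 -0.0778] rgb [126.5 115.5  98.5]
big front plane tilt(l,z),s [-0.0084  0.0465 -0.0784]
cap tail s [0.0251 0.026  0.0269] cap l [-0.0206  0.0176]
```

View pics/g5.png

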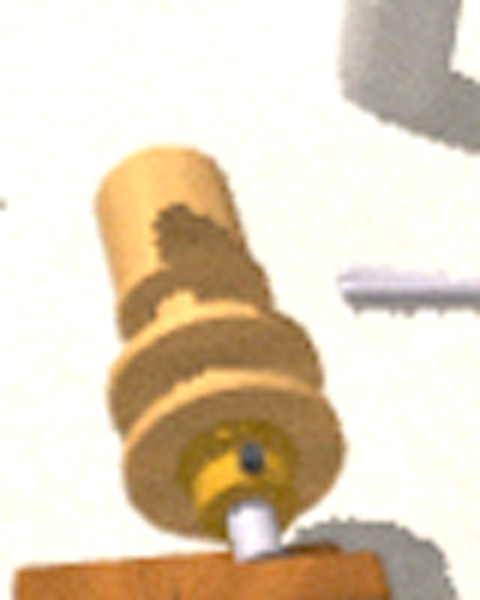

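Request:
{"method": "apply_moves", "body": {
  "plan": "-0.02 0 -0.03 0 0 0 1; -0.01 0 -0.05 0 0 0 1; 0 0 -0.05 0 0 0 1; 0 0 -0.05 0 0 0 1; 0 0 -0.04 0 0 0 1; 0 0 0 0 0 0 1; 0 0 0 0 0 0 1"
}}

```text
time: 37.3
eef_pos: [0.6176, 0.0969, 0.2239]
tcp_rot: [-0.426, -0.563, -0.426, 0.566]
ft_force: [-0.3, -1.2, 0.7]
width: 0.0855
```

Run:
```python
from h import *
st()
d=cam('top');s=cam('side')
im=d['img'][170:250,395:495,::-1];cv2.imwrite('pics/t10.png',cv2.resize(cv2.convertScaleAbs(im,alpha=1.5),None,fx=7,fy=7,interpolation=2))
im=s['img'][215:305,325:405,::-1];cv2.imwrite('pics/s10.png',cv2.resize(cv2.convertScaleAbs(im,alpha=1.5),None,fx=6,fy=6,interpolation=2))
Y=np.array([RD[1],-RD[0],0]);A=[]
for i in range(6):
    if i: d=cam('top')
    ok=d['range_z']>0;P=cloud(d)[ok];q=np.c_[(P-TIP)@RD,(P-TIP)@Y,P[:,2]];A.append(q[(abs(q[:,1])<.012)&(q[:,0]>-.12)&(q[:,0]<.05)&(q[:,2]>.09)])
A=np.concatenate(A)
for x in np.arange(-.1,.036,.002):
    m=(A[:,0]>=x)&(A[:,0]<x+.002);print('%.3f %.4f'%(x,np.percentile(A[m,2],90)) if m.any() else x,end=' | ')
```

```text
t 37.3 p [0.6176 0.0969 0.2239] th -15.95 tilt [-1.     -0.0026  0.003 ] F [-0.31 -1.19  0.71] w 0.0855 j [-0.54  0.42  0.47  1.41 -0.19  1.37 -0.35]
-0.100 0.1176 | -0.098 0.1235 | -0.096 0.1243 | -0.094 0.1280 | -0.092 0.1267 | -0.090 0.1249 | -0.088 0.1234 | -0.086 0.1215 | -0.084 0.1257 | -0.082 0.1285 | -0.080 0.1385 | -0.078 0.1387 | -0.076 0.1381 | -0.074 0.1357 | -0.072 0.1253 | -0.070 0.1254 | -0.068 0.1250 | -0.066 0.1249 | -0.064 0.1253 | -0.062 0.1247 | -0.060 0.1245 | -0.058 0.1260 | -0.056 0.1337 | -0.054 0.1390 | -0.052 0.1386 | -0.050 0.1379 | -0.048 0.1315 | -0.046 0.1316 | -0.044 0.1298 | -0.042 0.1224 | -0.040 0.1220 | -0.038 0.1224 | -0.036 0.1213 | -0.034 0.1226 | -0.032 0.1230 | -0.030 0.1217 | -0.028 0.1224 | -0.026 0.1276 | -0.024 0.1310 | -0.022 0.1327 | -0.020 0.1319 | -0.018 0.1293 | -0.016 0.1306 | -0.014 0.1301 | -0.012 0.1295 | -0.010 0.1302 | -0.008 0.1298 | -0.006 0.1295 | -0.004 0.1289 | -0.002 0.1302 | 0.000 0.1297 | 0.002 0.1297 | 0.004 0.1301 | 0.006 0.1297 | 0.008 0.1303 | 0.010 0.1299 | 0.012 0.1300 | 0.014 0.1297 | 0.016 0.1289 | 0.018 0.1297 | 0.020 0.1301 | 0.022 0.1291 | 0.024 0.1293 | 0.026 0.1281 | 0.028 0.1269 | 0.030 0.1237 | 0.032 0.1193 | 0.03400000000000011 |
```

View pics/t10.png

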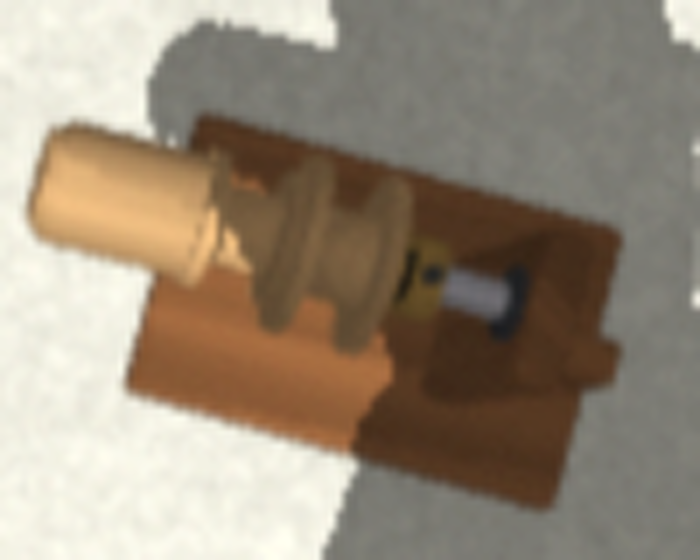

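View pics/s10.png

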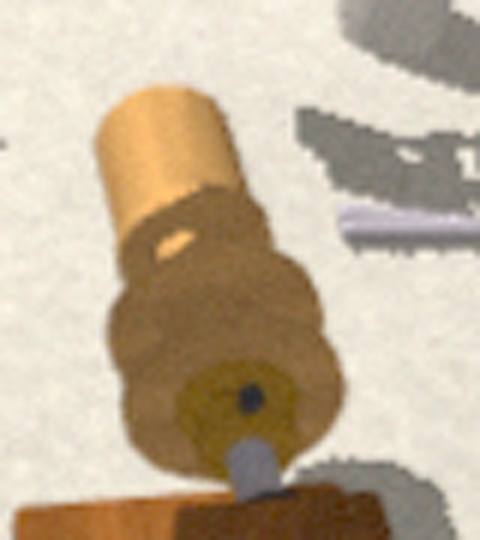

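Run:
```python
from h import *
print(ctrl.sign_off()); st()
```

```text
the job is handed in; nothing more can be done
None
the job is handed in; nothing more can be done
```

I loaded the big spool, then the small spool, onto the rod and pushed the cap on open end first. The job was handed in at about 37.6 s of the 67 s, with the arm clear of everything.

**First press:** It read up to about 19 N, but when I let go the spring pushed the row back about 2 mm. The big spool then sat at or just off the washer, so I gripped the cap again.

**Second press:** I pushed to about 16 N and held it for roughly half a second. Sliding the cap on had taken about 2–4 N. I then eased off to about 2.5 N before opening the fingers, so the spring would not throw the row back again.

**Last checks:**
- **Gaps:** The top view and depth profile show the cap, small spool and big spool touching, with no gap visible.
- **Washer:** The big spool's front face lies within about 0.5 mm of the washer's uncompressed face, which is as fine as the cameras resolve. Little spring preload may remain, and I could not measure it after letting go.
- **Cap:** It sits yawed by a degree or two on the rod.
- **Bystanders:** The glue, tape, scissors and blue look-alike are at the same pixels as at the start, judged by eye.

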